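# Set up the gift shop engraver for a run of teak name blocks

### The job

Load all the teak name blocks flat into the engraver's magazine, the longest at the bottom and each next shorter one on top, so that they feed out in that order. Then roll the knurled depth wheel with a fingertip to click 6, where its white rib stands between the two white pointers, and last hang the brass hanger over the job rail well towards its plain end and slide it along the rail to the mark, leaving it hanging there. Leave the other things on the counter alone.

Things in the scene. Friction and masses are not known exactly. Their poses are not given: they have to be found in the camera images.
- block66: plain teak name block, 66 mm long (its x axis), 26 mm wide (y), 14 mm thick (z); lies flat, origin at the centre of its underside. May be absent (only 4 or all 5 of the five blocks are there).
- block60: plain teak name block, 60 mm long (its x axis), 26 mm wide (y), 14 mm thick (z); lies flat, origin at the centre of its underside. May be absent (only 4 or all 5 of the five blocks are there).
- block54: plain teak name block, 54 mm long (its x axis), 26 mm wide (y), 14 mm thick (z); lies flat, origin at the centre of its underside. May be absent (only 4 or all 5 of the five blocks are there).
- block48: plain teak name block, 48 mm long (its x axis), 26 mm wide (y), 14 mm thick (z); lies flat, origin at the centre of its underside. May be absent (only 4 or all 5 of the five blocks are there).
- block42: plain teak name block, 42 mm long (its x axis), 26 mm wide (y), 14 mm thick (z); lies flat, origin at the centre of its underside. May be absent (only 4 or all 5 of the five blocks are there).
- engraver: grey desktop engraver, base slab 140 (x) x 270 (y) x 20 mm, fixed; origin at the centre of its underside, +x away from the robot. On it: the magazine at the -y end, in the middle a white head (box up to 90 mm over the counter, y -13 to 37 mm, x -33 to 57 mm), the depth wheel at the +y end.
- magazine_floor (a point): centre of the magazine's floor, 20 mm over the counter, axes as engraver. Inside 72 mm long (x) and 31 mm wide (y), open at the top: aluminium plates 5 mm thick close both x ends and the corners, 65 mm high above the floor, then flared outward (top 97 mm over the counter). Both long sides are open over the middle 26 mm of x, for fingers. Blocks lie in it flat, length along x, on one another.
- wheel (a joint): angle (rad) of the black knurled depth wheel, 60 mm diameter, 14 mm wide, level axle along the engraver's y. One click = 0.2618 rad (one rib, 7.9 mm of rim). 0 is the end stop, click 6 is 1.571 (white rib straight up between the white pointers), far stop 2.62. It grows as the top of the rim moves to the engraver's +x. Friction (1 N at the rim) holds it wherever it is left.
- wheel_top (a point): highest point of the wheel's rim, over its axle, 85 mm above the counter; axes as engraver. The wheel is sprung: it yields downward from about 3 N, then 1 mm for each 1.5 N, 6 mm at most. The cheeks beside it (34 mm over their outer faces) end 25 mm below this point, their thin white pointers 11 mm below it.
- hanger: brass saddle hanger, 0.12 kg, an upside-down U standing on its legs: two plates 5 mm thick, 40 wide (y), 45 high, gap 16 mm between them (x); on them a bridge 26 x 40 x 8 mm, on that an upright grip tab 12 mm thick (x), 30 wide (y), 28 high. Height 81 mm. Origin midway between the feet, z up. Hung, the rail runs along its y between the legs and carries the bridge.
- rail_mark (a point): mark on the job rail: a black collar on a level, fixed steel rod of 8 mm diameter, and a white line on the foot board (8 mm thick, 70 mm wide) below. The point lies on the rod's axis, 85 mm over the counter; the rod runs along y, z is up. Posts, 12 mm diameter, 93 mm high, stand 65 mm from the mark to +y and 205 mm to -y; the plain end is the -y one.
- dolphin: frosted blue glass dolphin figurine on a round foot, 85 mm high, bystander; origin at the centre of its underside
- bird_cage: silver bird cage music box on a round dark base, 100 mm diameter, 148 mm high, bystander; origin at the centre of its underside
- tuning_fork: steel tuning fork lying flat, 130 mm long, bystander; origin near its middle
- ebony_lid: black lacquered box lid lying flat, 100 x 130 x 12 mm, bystander; origin at the centre of its underside

How it is judged:
By the outcome, as a careful person would: the job done as asked, in the order asked, and still so for the second after the job is handed in, with the robot touching nothing.
Of block66, block60, block54, block48, block42 only 4 to 5 are there at a start; the rules pass over those that are not, and their reading is None.
At some moment in a run one of block66, block60, block54, block48, block42 may be knocked a few centimetres aside while the robot is not near it.
It also fails if it takes over 200 s, if anything falls off the work surface, if the arm or the gripper's body presses on something with over 40 N, if the wrist force passes 120 N, or if a joint passes its speed limit or range.

### The arm

A 6-joint arm with a two-finger parallel gripper is mounted at the origin on the work surface. World frame = base frame: x ahead of the robot, y to its left, z up, the work surface at z = 0. Lengths are in m, angles in rad, forces in N, time in s.
With the tool pointing down it reaches from about 0.375 to 0.9 m from the base axis. Payload 3.1 kg.
Tool frame: the origin (TCP) lies between the finger pads; the fingertips stand 19 mm ahead of it and the grasp point (between the pads) is the TCP; z points along the fingers, y is the line along which they close (so a half turn about z gives the same grasp; the last joint's range is limited). The gripper opens to 87 mm and grips with 3 to 60 N. Pads are 19 mm wide; open, the fingers measure 117 mm over their backs; the gripper's body (75 mm by 190 mm) begins 51 mm behind the grasp point.
Start: joints at [1.04, 0.527, 1.433, -0, 1.181, -0.178], TCP at [0.215, 0.587, 0.242] pointing down, gripper open.
Joint ranges: [-3.08, 3.08], [-0.75, 2.2], [0.22, 2.44], [-1.43, 4.57], [0, 2.65], [-2.85, 2.85]. Speed limits (rad/s): [2.79, 2.79, 3.14, 3.14, 3.14, 3.14].

### API

Orientations are given as a unit quaternion [x, y, z, w].
In Python, from rig import robot, camera, camera_info, hand_in gives the robot as it stands.
- The arm moves only by the shell command python3 -m handwheel 'ROWS' [FORCE]. ROWS is a JSON object of lists of equal length, an entry for each row: "hand": the opening, from 0 (shut) to 1 (fully open); "translation": the shift along the world's x, y, z in mm, a list of three; "turn": the turn, a rotation vector about the world's x, y, z in rad, a list of three. In form: {"hand": [hand, ...], "translation": [[tx, ty, tz], ...], "turn": [[ax, ay, az], ...]}. A call has 1 to 12 rows; each row is the pose to reach, as a shift and turn from the pose commanded when the call began; what a row does not reach only later rows make up. A row lasts 1/12 s, in which the tool goes at most 41.7 mm and 7.16 degrees, less where a joint would pass 70% of its speed; a pose out of reach is approached as far as the arm can. A call with a gripper value outside its range is refused whole. The fingers move at their own pace and stop on an object; FORCE is the grip in N (left out, the last holds). Time passes only in rows, so rows that repeat a pose let the fingers close. It gives the time, the measured TCP pose, the force, the opening and the grip force at its end, in the units of the state.
- robot.get_obs(): the state, without advancing time (a new reading comes with each control period).
- camera(name): name is "scene" or "side" or "wrist"; returns (picture, depth): 480x640x3 uint8, red, green, blue; 480x640 float32, m along the optical axis (not along the pixel's ray), 0 where there is no reading.
- camera_info(name): a dict with "vertical_fov" (degrees; the focal length in pixels is half the picture's height over the tangent of half this angle, whatever the lens; pixels are square), "cx", "cy" (the principal point, pixels), "world_from_camera" (4x4, takes a point from camera to world coordinates). Camera axes: x right, y down, z forward; pixel columns grow to the right and rows downward; lengths in m; the calibration is good to about 2 mm. A picture is of the moment at which its call begins: read the wrist's pose just before it. camera_info takes no time and is no camera call; for the wrist camera it gives the pose at the moment of the call.
- hand_in(): hands the job in; it is judged then, once.
The state is a dict: "time": time; "q": joint angles; "joint_velocities": joint speeds; "joint_torque": joint torques, N m; "position": TCP position; "tool_rot": TCP orientation; "ft_force": force on the tool from outside, world axes, zero at the start; "moment": the same for the moment, N m; "grip_width": finger opening in m; "grip_force": force on a finger pad.
Only numpy, scipy, OpenCV 4.12 (cv2) and the standard library are available. Lean on these libraries where they do the work, as an engineer would, in place of code of your own. Each camera call takes 0.05 s, during which the arm holds its last target. There are 200 camera calls.

## Working session

There is one attempt and no reset: what is moved stays moved. The work goes in short steps, Python scripts to look and compute and a shell command to move; the robot and the scene stay as the last step left them, time stands still between calls to the robot, and variables do not carry over. Pictures are saved under pics/ and viewed, at most 14 in all, crops included, and the job is handed in when it is done.

```bash
mkdir -p pics; ls
cat > h.py <<'E'
import numpy as np, cv2
from rig import robot, camera, camera_info, hand_in
def cloud(name):
    info=camera_info(name); im,d=camera(name)
    f=240/np.tan(np.radians(info["vertical_fov"])/2)
    v,u=np.mgrid[:480,:640]
    P=np.stack([(u-info["cx"])/f*d,(v-info["cy"])/f*d,d],-1)
    T=np.array(info["world_from_camera"])
    W=P@T[:3,:3].T+T[:3,3]; W[d<=0]=np.nan
    return im,d,W
def save(n,im): cv2.imwrite(f"pics/{n}.png",im[...,::-1])
E
python3 - <<'E'
from h import *
for n in ["scene","side"]:
    im,d,W=cloud(n); save(n+"0",im); np.savez(f"pics/{n}0.npz",im=im,W=W)
    i=camera_info(n);print(n,i["vertical_fov"],i["cx"],i["cy"],np.round(i["world_from_camera"],3).tolist(),(d>0).mean())
o=robot.get_obs();print(o)
E
```

```text
pics
scene 54.44944012177571 314.88367052895705 231.86843283730144 [[0.858, 0.282, -0.43, 1.076], [0.514, -0.466, 0.72, -0.79], [0.003, -0.839, -0.544, 0.674], [0.0, 0.0, 0.0, 1.0]] 0.9961263020833333
side 56.50943718434924 314.82336373367264 241.07028040065353 [[-0.88, -0.342, 0.33, 0.257], [-0.475, 0.654, -0.589, 0.525], [-0.015, -0.675, -0.738, 0.801], [0.0, 0.0, 0.0, 1.0]] 0.99611328125
{'time': 0.1, 'q': array([ 1.04049870e+00,  5.28382103e-01,  1.43378396e+00, -3.03383683e-05,
        1.18141772e+00, -1.78499219e-01]), 'joint_velocities': array([ 0.00036129, -0.00366287, -0.00268964, -0.00199271, -0.0006598 ,
       -0.00042653]), 'joint_torque': array([ 1.41068494e-04, -4.40986991e+01, -1.77151108e+01,  6.35412242e-02,
        5.33752958e-02, -5.24390839e-05]), 'position': array([0.21501991, 0.58617258, 0.24066088]), 'tool_rot': array([ 1.74987766e-01,  9.84570104e-01, -9.38564440e-04, -3.32331103e-04]), 'ft_force': array([ 0.02622135,  0.59217601, -0.04663237]), 'moment': array([-0.01804019, -0.00244545,  0.05017604]), 'grip_force': 0.0, 'grip_width': 0.0869938027175319}
```

View pics/scene0.png

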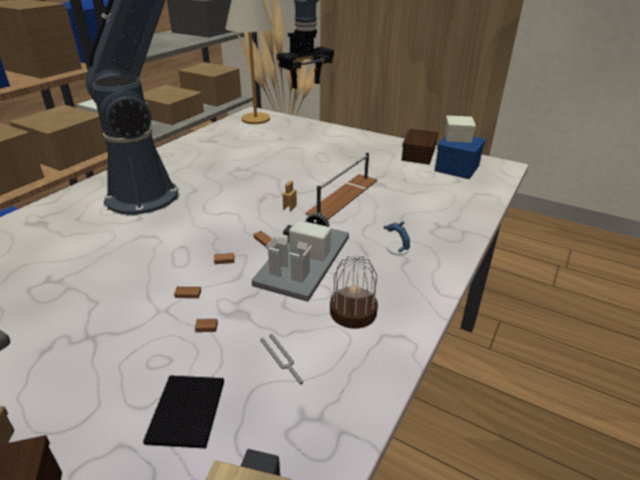

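View pics/side0.png

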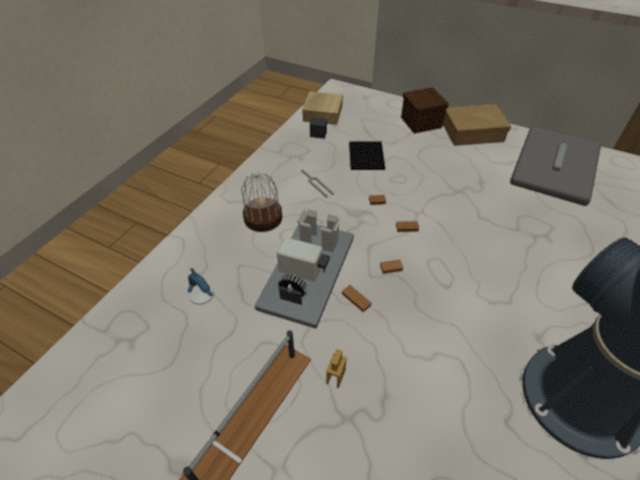

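Scene view shows four blocks at (224,258), (188,292), (206,325), (262,240), the hanger at (289,196), the engraver around (300,262) and the rail at about (343,187). The side view shows the same four blocks at (377,199), (407,226), (391,266), (356,298). No fifth block is visible.

```bash
cat >> h.py <<'E'
def blobs(im,W,lo,hi,zmin,zmax,amin=25):
    hsv=cv2.cvtColor(im,cv2.COLOR_RGB2HSV)
    m=cv2.inRange(hsv,np.array(lo),np.array(hi))>0
    m&=(W[...,2]>zmin)&(W[...,2]<zmax)&(W[...,0]>.2)&(W[...,0]<1.1)&(abs(W[...,1])<.8)
    n,l,s,c=cv2.connectedComponentsWithStats(m.astype(np.uint8))
    out=[]
    for k in range(1,n):
        if s[k,4]<amin: continue
        p=W[l==k]; out.append((c[k],s[k,4],p))
    return out
def rect(p):
    (cx,cy),(w,h),a=cv2.minAreaRect((p[:,:2]*1000).astype(np.float32))
    if w<h: w,h,a=h,w,a+90
    return np.round([cx,cy,w,h,(a+90)%180-90],1)
E
python3 - <<'E'
from h import *
for n in ["scene","side"]:
    z=np.load(f"pics/{n}0.npz");im,W=z["im"],z["W"]
    print(n,'blocks')
    for c,a,p in blobs(im,W,(3,90,60),(18,255,255),-.01,.03):
        t=p[p[:,2]>np.percentile(p[:,2],90)-.004]
        print(c.round(),a,rect(p),'top',rect(t),np.percentile(p[:,2],[5,50,95]).round(4))
    print('brass')
    for c,a,p in blobs(im,W,(15,110,60),(30,255,255),-.01,.12,10):
        print(c.round(),a,rect(p),p.min(0).round(3),p.max(0).round(3))
    print('black/steel tall')
    m=(W[...,2]>.05)&(W[...,2]<.12)&(W[...,0]>.4)&(W[...,0]<.95)&(abs(W[...,1])<.5)
    k,l,s,c=cv2.connectedComponentsWithStats(m.astype(np.uint8))
    for i in range(1,k):
        if s[i,4]>15: p=W[l==i];print(c[i].round(),s[i,4],p.min(0).round(3),p.max(0).round(3),rect(p))
    m=(W[...,2]>.013)&(W[...,2]<.025)&(W[...,0]>.4)&(W[...,0]<.95)&(abs(W[...,1])<.5)
    hsv=cv2.cvtColor(im,cv2.COLOR_RGB2HSV);m&=hsv[...,1]<90
    k,l,s,c=cv2.connectedComponentsWithStats(m.astype(np.uint8))
    for i in range(1,k):
        if s[i,4]>400: p=W[l==i];print('slab',c[i].round(),s[i,4],rect(p))
E
```

```text
scene blocks
[362. 181.] 198 [524.6 423.5  66.7  64.7  -4.9] top [524.6 423.5  66.7  64.7  -4.9] [0.0066 0.0089 0.0111]
[339. 200.] 702 [516.8 274.9 204.9  67.4  87.3] top [516.8 274.3 203.1  67.4  87.3] [0.0062 0.0088 0.0113]
[289. 203.] 97 [415.8 171.7  33.4  25.  -80.1] top [416.2 170.6  31.2  24.6 -80.3] [0.0048 0.0162 0.0295]
[312. 210.] 44 [481.4 182.3  44.1  27.5 -55. ] top [497.7 179.8  21.4   1.3 -44. ] [0.0065 0.0089 0.0206]
[262. 238.] 133 [454.5  -6.8  60.1  25.  -18. ] top [454.5  -6.7  61.   23.3 -20.4] [0.0091 0.0145 0.0171]
[224. 258.] 165 [ 423.2 -122.3   43.3   25.9   39.7] top [ 422.9 -121.8   43.1   24.8   39.7] [0.0058 0.0136 0.0165]
[187. 292.] 240 [ 436.3 -260.8   51.5   25.5   31.7] top [ 436.3 -260.8   51.5   25.5   31.7] [0.0059 0.0137 0.0161]
[365. 314.] 29 [ 809.7 -141.4   29.9   15.2   39.4] top [ 809.7 -141.4   29.9   15.2   39.4] [0.0276 0.029  0.0298]
[206. 325.] 234 [ 540.9 -316.7   39.3   26.4   32.5] top [ 540.9 -316.7   39.3   26.4   32.5] [0.0058 0.0137 0.0163]
brass
[289. 196.] 239 [416.3 170.2  43.5  25.3 -81.9] [0.402 0.148 0.004] [0.431 0.193 
[... 5426 characters left out ...]
  -74.1]
[307. 222.] 421 [ 0.605 -0.122  0.05 ] [ 0.645 -0.069  0.099] [625.7 -95.   52.7  34.1 -81.1]
[330. 229.] 394 [ 0.549 -0.129  0.05 ] [ 0.587 -0.075  0.098] [ 567.  -102.3   52.9   34.1  -81.1]
[301. 256.] 1317 [ 0.529 -0.035  0.05 ] [0.641 0.025 0.094] [584.3  -6.3 108.2  52.8   8.5]
[199. 281.] 252 [0.718 0.134 0.05 ] [0.782 0.16  0.088] [749.1 146.4  65.8  18.8 -14.1]
[291. 285.] 496 [0.54  0.044 0.05 ] [0.601 0.085 0.089] [571.4  65.   61.3  35.8   8.9]
[236. 407.] 1028 [0.501 0.175 0.051] [0.529 0.456 0.096] [515.3 315.3 281.2  12.5  86.6]
[336. 363.] 328 [0.4   0.156 0.05 ] [0.429 0.198 0.084] [413.8 177.1  40.   26.4 -83.4]
slab [306. 288.] 2934 [584.1 -18.5 271.8 140.7 -81.5]
```

```bash
python3 -m handwheel '{"hand":[1,1,1,1,1,1,1,1,1,1,1,1],"translation":[[20,-40,10],[40,-80,20],[60,-120,30],[80,-160,40],[100,-200,50],[120,-240,60],[140,-280,70],[155,-315,80],[170,-350,90],[185,-385,100],[200,-400,105],[200,-400,105]],"turn":[[0,0,-0.11],[0,0,-0.22],[0,0,-0.33],[0,0,-0.44],[0,0,-0.55],[0,0,-0.66],[0,0,-0.77],[0,0,-0.88],[0,0,-0.99],[0,0,-1.10],[0,0,-1.21],[0,0,-1.32]]}'
python3 -m handwheel '{"hand":[1,1,1,1,1,1,1,1,1,1,1,1],"translation":[[5,-40,0],[10,-80,0],[15,-120,0],[20,-160,0],[25,-200,0],[30,-240,0],[35,-280,0],[40,-320,0],[45,-340,0],[50,-360,0],[50,-370,0],[50,-370,0]],"turn":[[0,0,-0.11],[0,0,-0.22],[0,0,-0.33],[0,0,-0.44],[0,0,-0.55],[0,0,-0.66],[0,0,-0.77],[0,0,-0.88],[0,0,-0.99],[0,0,-1.10],[0,0,-1.21],[0,0,-1.32]]}'
cat > w.py <<'E'
from h import *
import sys
im,d,W=cloud("wrist"); n=sys.argv[1]; save(n,im); np.savez(f"pics/{n}.npz",im=im,W=W)
print(np.round(camera_info("wrist")["world_from_camera"],3).tolist(),robot.get_obs()["position"])
for c,a,p in blobs(im,W,(3,90,60),(18,255,255),.004,.1,300):
    zt=np.percentile(p[:,2],90); t=p[abs(p[:,2]-zt)<.003]
    print(c.round(),a,'top',rect(t),zt.round(4))
E
python3 w.py w1
```

```text
time: 1.1
position: [0.4202, 0.1816, 0.3485]
tool_rot: [0.746, 0.666, 0.002, 0.003]
ft_force: [-0.1, 0.6, 0.9]
grip_width: 0.0869
grip_force: 0.0
time: 2.1
position: [0.4654, -0.1859, 0.3459]
tool_rot: [0.998, 0.071, -0.0, 0.0]
ft_force: [-0.7, 0.3, -0.5]
grip_width: 0.0872
grip_force: 0.0
[[0.138, -0.958, -0.251, 0.533], [-0.99, -0.133, -0.035, -0.175], [-0.0, 0.253, -0.967, 0.489], [0.0, 0.0, 0.0, 1.0]] [ 0.46515459 -0.18465915  0.34588782]
[ 26. 122.] 2487 top [508.8 193.1  69.4  62.3  -3.4] 0.0092
[432. 158.] 683 top [ 537.8 -315.5   41.5   25.4   32.4] 0.0153
[182. 189.] 1053 top [454.5  -5.6  65.8  26.4 -19.4] 0.0152
[269. 227.] 697 top [ 421.  -122.1   47.5   25.8   38.9] 0.0152
[374. 231.] 751 top [ 434.  -259.4   53.7   25.2   29.9] 0.0152
```

View pics/w1.png

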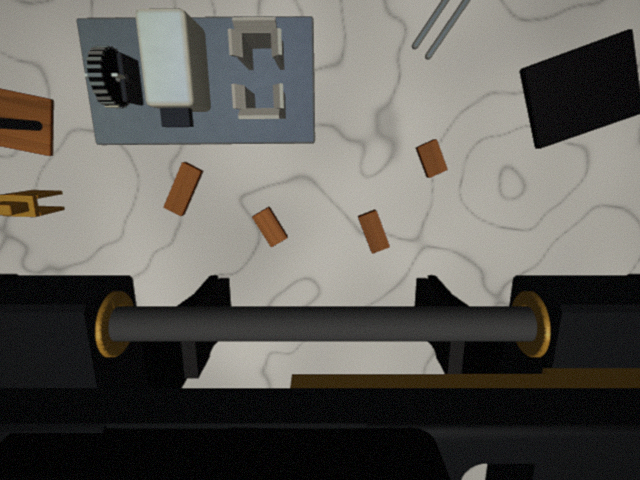

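Run:
```python
from h import *
z=np.load("pics/w1.npz");im,W=z["im"],z["W"]
def comp(z0,z1,amin=100,x0=.4,x1=.75):
    m=(W[...,2]>z0)&(W[...,2]<z1)&(W[...,0]>x0)&(W[...,0]<x1)&(abs(W[...,1])<.5)
    k,l,s,c=cv2.connectedComponentsWithStats(m.astype(np.uint8))
    for i in range(1,k):
        if s[i,4]>amin: p=W[l==i];print(z0,c[i].round(),s[i,4],rect(p),np.percentile(p[:,2],95).round(4))
comp(.016,.026,300);comp(.07,.085);comp(.086,.11)
```

```text
0.016 [213.  88.] 16398 [584.8 -22.8 270.  140.2 -81.5] 0.0217
0.07 [183.  92.] 1096 [582.8 -25.5 113.4  38.5 -13.3] 0.0842
0.07 [251.  40.] 161 [625.5 -90.2  41.3  18.4 -44.9] 0.0845
0.07 [100.  74.] 916 [571.6  61.   54.2  16.4   7.8] 0.0845
0.07 [  8. 209.] 208 [414.8 166.3  18.6  12.3 -84.5] 0.0819
0.086 [165.  57.] 4671 [594.2 -10.   88.4  49.1   8.1] 0.0914
0.086 [254.  33.] 1239 [625.7 -97.3  51.5  33.7 -81.5] 0.0967
0.086 [257. 104.] 945 [ 567.2 -106.2   51.2   33.   -81.1] 0.0967
```

Wrist view: the blocks are at (183,189), (270,227), (374,231) and (432,158), and the magazine is at (257,68) with nothing in it. The measured lengths are 66, 48, 54 and 42 mm, so block60 is absent. I'll start with block66.

```bash
python3 -m handwheel '{"hand":[1,1,0.7,0.6,0.6,0.6,0.6,0.6,0.6,0.6,0.6,0.6],"translation":[[-1,22,-20],[-2,44,-45],[-3,66,-75],[-4,88,-105],[-5,110,-140],[-6,132,-170],[-8,154,-200],[-10,172,-230],[-10,179,-256],[-10,179,-256],[-10,179,-256],[-10,179,-256]],"turn":[[0,0,-0.1],[0,0,-0.2],[0,0,-0.3],[0,0,-0.4],[0,0,-0.487],[0,0,-0.487],[0,0,-0.487],[0,0,-0.487],[0,0,-0.487],[0,0,-0.487],[0,0,-0.487],[0,0,-0.487]]}'; python3 w.py w2
```

```text
time: 3.15
position: [0.4563, -0.0048, 0.0914]
tool_rot: [0.986, -0.167, 0.001, 0.0]
ft_force: [-0.5, -0.6, -0.6]
grip_width: 0.0524
grip_force: 0.0
[[-0.331, -0.914, -0.235, 0.521], [-0.944, 0.32, 0.082, -0.028], [-0.0, 0.249, -0.968, 0.236], [0.0, 0.0, 0.0, 1.0]] [ 0.45678954 -0.00508665  0.09195387]
[323. 257.] 3885 top [456.   -5.4  62.7  25.3 -19.8] 0.015
[514. 248.] 3005 top [ 420.5 -121.7   48.8   25.5   38.2] 0.0149
[ 29. 258.] 3059 top [515.2 178.5  54.6  35.4  -2.4] 0.0089
```

```bash
python3 -m handwheel '{"hand":[0.6,0.6,0.6,0.2,0.2,0.2,0.2,0.2,0.2,0.2,0.2,0.2],"translation":[[-2,0,-30],[-2,0,-60],[-2,0,-67],[-2,0,-67],[-2,0,-67],[-2,0,-67],[-2,0,-67],[-2,0,-67],[-2,0,-40],[-2,0,0],[-2,0,40],[-2,0,70]],"turn":[[0,0,0],[0,0,0],[0,0,0],[0,0,0],[0,0,0],[0,0,0],[0,0,0],[0,0,0],[0,0,0],[0,0,0],[0,0,0],[0,0,0]]}' 25; python3 -c "
from h import *;o=robot.get_obs();print(o)"
```

```text
time: 4.2
position: [0.4536, -0.0042, 0.1636]
tool_rot: [0.986, -0.168, 0.001, 0.0]
ft_force: [0.5, -0.2, -0.3]
grip_width: 0.0258
grip_force: 25.0
{'time': 4.2, 'q': array([-2.56579137e-01,  4.29424479e-01,  1.93244139e+00,  6.22056809e-05,
        7.77082150e-01,  1.65112233e+00]), 'joint_velocities': array([-2.21940312e-03, -6.85700244e-01, -3.02042967e-01, -8.84801411e-04,
        9.68849283e-01, -1.17012875e-04]), 'joint_torque': array([ 3.58620565e-01, -3.05254054e+01, -9.38254863e+00,  2.10406358e-02,
       -4.19741767e-01, -1.94830725e-03]), 'position': array([ 0.45360485, -0.00423901,  0.16358974]), 'tool_rot': array([ 9.85840809e-01, -1.67678710e-01,  1.31910693e-03,  9.46264835e-05]), 'ft_force': array([ 0.49647439, -0.23809744, -0.2625998 ]), 'moment': array([-0.01394595,  0.13341333,  0.0028393 ]), 'grip_force': 24.99802440404892, 'grip_width': 0.025773267239763507}
```

```bash
python3 -m handwheel '{"hand":[0.2,0.2,0.2,0.2,0.2,0.2,0.2,0.2,0.2,0.2],"translation":[[20,-14,0],[40,-28,0],[65,-45,0],[90,-62,0],[115,-80,0],[135,-92,0],[143,-98,0],[143,-98,-5],[143,-98,-5],[143,-98,-5]],"turn":[[0,0,0.1],[0,0,0.2],[0,0,0.3],[0,0,0.4],[0,0,0.487],[0,0,0.487],[0,0,0.487],[0,0,0.487],[0,0,0.487],[0,0,0.487]]}'
python3 - <<'E'
from h import *
im,d,W=cloud("wrist");save("w3",im);np.savez("pics/w3.npz",im=im,W=W);o=robot.get_obs();print(o["position"],2*np.degrees(np.arctan2(o["tool_rot"][1],o["tool_rot"][0])),o["q"])
m=(W[...,2]>.086)&(W[...,2]<.1)&(W[...,0]>.4)&(W[...,0]<.75)&(W[...,1]<-.05)
k,l,s,c=cv2.connectedComponentsWithStats(m.astype(np.uint8))
for i in range(1,k):
    if s[i,4]>100: p=W[l==i];print(c[i].round(),s[i,4],rect(p))
for c,a,p in blobs(im,W,(3,90,60),(18,255,255),.1,.2,100): print(c,a,rect(p),p[:,2].min(),p[:,2].max())
E
```

```text
time: 5.03
position: [0.5938, -0.1008, 0.1548]
tool_rot: [0.997, 0.075, -0.002, -0.001]
ft_force: [-0.3, -0.2, -1.6]
grip_width: 0.0254
grip_force: 25.0
[ 0.59410802 -0.10087255  0.15505376] 8.618020848107648 [-3.53504391e-01  6.06374004e-01  1.56641859e+00  1.59374202e-04
  9.72403253e-01  1.06678908e+00]
[325. 207.] 2732 [625.4 -97.4  51.3  33.2 -81.7]
[322.25326655 265.82491289] 4592 [609.4 -98.3  35.2  26.5   8.7] 0.13156680411857236 0.14614390252891538
[322.36873156 353.10324484] 1356 [ 568.5 -104.8   25.1   14.5  -80.7] 0.14237427974671046 0.14598509880251415
```

View pics/w3.png

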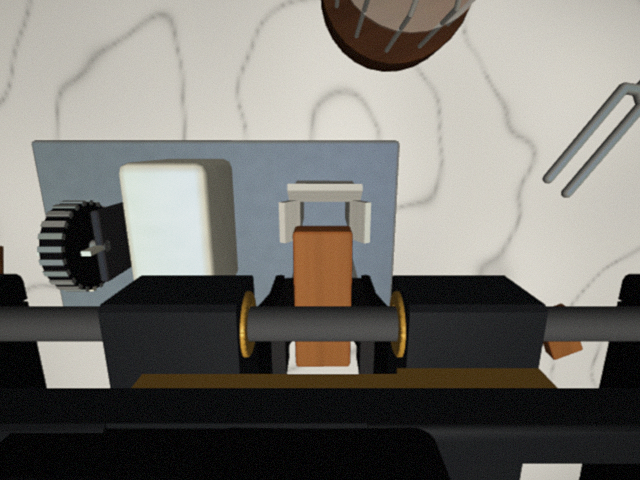

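Wrist view: block66 is held level at (322,300), with its far end just inside the magazine's flared end plate at (325,190). It needs about +2 mm in x and -1 mm in y.

```bash
python3 -m handwheel '{"hand":[0.2,0.2,0.2,0.2,0.2],"translation":[[2.3,-1.2,0],[2.3,-1.2,-25],[2.3,-1.2,-50],[2.3,-1.2,-55],[2.3,-1.2,-55]],"turn":[[0,0,0],[0,0,0],[0,0,0],[0,0,0],[0,0,0]]}'; python3 -c "
from h import *;o=robot.get_obs();print(o['position'],o['ft_force'],o['moment'])"
```

```text
time: 5.5
position: [0.597, -0.1025, 0.0993]
tool_rot: [0.997, 0.075, -0.002, -0.001]
ft_force: [-0.0, 0.2, -0.5]
grip_width: 0.0256
grip_force: 24.9
[ 0.59702817 -0.10252382  0.09925254] [-0.02425973  0.20183212 -0.45411912] [-0.0673064   0.18646566  0.01793505]
```

```bash
python3 -m handwheel '{"hand":[0.2,0.2,0.2,0.2,0.2],"translation":[[-0.5,0.5,-15],[-0.5,0.5,-30],[-0.5,0.5,-42],[-0.5,0.5,-50.5],[-0.5,0.5,-50.5]],"turn":[[0,0,0],[0,0,0],[0,0,0],[0,0,0],[0,0,0]]}'; python3 -c "
from h import *;o=robot.get_obs();print(o['position'],o['ft_force'],o['moment'])"
```

```text
time: 5.92
position: [0.5981, -0.1029, 0.0493]
tool_rot: [0.997, 0.075, -0.0, -0.0]
ft_force: [-0.2, 0.4, 1.4]
grip_width: 0.0257
grip_force: 25.5
[ 0.59806626 -0.10286717  0.04933344] [-0.23524981  0.39997322  1.40745906] [-0.01219132  0.16995436  0.02253805]
```

```bash
python3 -m handwheel '{"hand":[0.42,0.42,0.42,0.42,0.42,0.42,0.5,0.6,0.6,0.6,0.6,0.6],"translation":[[0,0,0],[0,0,0],[0,0,0],[0,0,38],[0,0,76],[0,0,110],[-24,-23,130],[-50,-47,145],[-75,-72,150],[-100,-96,140],[-125,-120,125],[-150,-144,110]],"turn":[[0,0,0],[0,0,0],[0,0,0],[0,0,0],[0,0,0],[0,0,0],[0,0,0.1],[0,0,0.2],[0,0,0.3],[0,0,0.374],[0,0,0.374],[0,0,0.374]]}'
python3 -m handwheel '{"hand":[0.6,0.6,0.6,0.6],"translation":[[-14,-12,-30],[-14,-12,-65],[-14,-12,-65],[-14,-12,-65]],"turn":[[0,0,0],[0,0,0],[0,0,0],[0,0,0]]}'; python3 w.py w4
python3 - <<'E'
from h import *
print(robot.get_obs()["tool_rot"])
for n in ["scene","side"]:
    im,d,W=cloud(n); np.savez(f"pics/{n}1.npz",im=im,W=W)
    for c,a,p in blobs(im,W,(3,90,60),(18,255,255),.004,.08): print(n,c.round(),a,rect(p),np.percentile(p[:,2],[5,95]).round(4))
E
```

```text
time: 6.92
position: [0.4475, -0.2483, 0.1612]
tool_rot: [0.966, 0.259, 0.001, 0.002]
ft_force: [-0.5, -1.4, -1.2]
grip_width: 0.0517
grip_force: 0.0
time: 7.25
position: [0.4331, -0.2584, 0.0941]
tool_rot: [0.966, 0.258, -0.001, -0.002]
ft_force: [0.3, 0.4, -1.0]
grip_width: 0.0524
grip_force: 0.0
[[0.5, -0.838, -0.219, 0.494], [-0.866, -0.484, -0.127, -0.225], [0.001, 0.253, -0.968, 0.239], [0.0, 0.0, 0.0, 1.0]] [ 0.43450581 -0.25902025  0.09563688]
[495. 156.] 3138 top [ 537.3 -315.4   41.6   26.5   32.2] 0.0151
[114. 164.] 3522 top [ 420.6 -122.2   47.6   27.    38.3] 0.0149
[325. 256.] 3224 top [ 433.7 -259.4   53.8   25.3   29.9] 0.015
[ 9.65884212e-01  2.58974296e-01  5.23711781e-05 -2.82077027e-05]
scene [420. 137.] 456 [599.3 718.  150.1 102.  -79.2] [0.069  0.0733]
scene [363. 181.] 194 [524.3 419.8  73.3  67.2 -88.4] [0.0064 0.0114]
scene [289. 197.] 234 [416.3 172.1  40.2  26.2 -89.8] [0.0072 0.074 ]
scene [338. 200.] 700 [528.1 223.3 316.5  86.6 -83. ] [0.0063 0.0113]
scene [312. 210.] 45 [512.4 137.1 160.3  27.8 -55.4] [0.0069 0.028 ]
scene [224. 258.] 165 [ 424.1 -123.
[... 645 characters left out ...]
7. 199.] 119 [ 536.8 -310.1   39.9   28.6   40.8] [0.0079 0.016 ]
side [262. 215.] 427 [ 760.9 -109.1   90.1   69.    32.4] [0.0279 0.0327]
side [407. 226.] 186 [ 432.5 -254.6   51.7   25.4   28.3] [0.0079 0.0162]
side [316. 238.] 109 [601.2 -94.5  49.1  21.4 -58. ] [0.0292 0.0518]
side [391. 266.] 208 [ 419.9 -117.6   48.2   26.8   37.8] [0.0091 0.016 ]
side [262. 402.] 3669 [508.2 273.  213.9  60.4  86.8] [0.0061 0.0107]
side [340. 377.] 41 [400.8 179.7  31.9   3.5 -89.8] [0.0146 0.0491]
side [329. 376.] 29 [419.  193.   17.5   9.2 -46.8] [0.0122 0.053 ]
side [215. 466.] 1032 [516.9 416.7  60.5  56.4  -3.2] [0.0063 0.0106]
side [184. 478.] 26 [539.3 454.5  36.5   7.  -10.4] [0.007  0.0768]
```

```bash
python3 -m handwheel '{"hand":[0.6,0.6,0.6,0.2,0.2,0.2,0.2,0.2,0.2,0.2,0.2,0.2],"translation":[[-0.5,0,-30],[-0.5,0,-60],[-0.5,0,-70],[-0.5,0,-70],[-0.5,0,-70],[-0.5,0,-70],[-0.5,0,-70],[-0.5,0,-40],[-0.5,0,0],[-0.5,0,40],[-0.5,0,65],[-0.5,0,65]],"turn":[[0,0,0],[0,0,0],[0,0,0],[0,0,0],[0,0,0],[0,0,0],[0,0,0],[0,0,0],[0,0,0],[0,0,0],[0,0,0],[0,0,0]]}' 25
python3 -m handwheel '{"hand":[0.2,0.2,0.2,0.2,0.2,0.2,0.2,0.2,0.2,0.2],"translation":[[25,24,0],[52,50,0],[79,76,0],[106,102,0],[130,125,0],[150,145,0],[163,157,0],[163,157,0],[163,157,0],[163,157,0]],"turn":[[0,0,-0.1],[0,0,-0.2],[0,0,-0.3],[0,0,-0.374],[0,0,-0.374],[0,0,-0.374],[0,0,-0.374],[0,0,-0.374],[0,0,-0.374],[0,0,-0.374]]}'
cat > m.py <<'E'
from h import *
import sys
im,d,W=cloud("wrist");n=sys.argv[1];save(n,im);np.savez(f"pics/{n}.npz",im=im,W=W);o=robot.get_obs();print(o["position"],2*np.degrees(np.arctan2(o["tool_rot"][1],o["tool_rot"][0])),o["ft_force"])
T=np.radians(8.5);R=np.array([[np.cos(T),np.sin(T)],[-np.sin(T),np.cos(T)]])
L=lambda p:(p[:,:2]*1000-[596.5,-101.9])@R.T   # magazine frame, mm
m=(W[...,2]>.086)&(W[...,2]<.1)&(W[...,0]>.4)&(W[...,0]<.75)&(W[...,1]<-.05)
k,l,s,c=cv2.connectedComponentsWithStats(m.astype(np.uint8))
for i in range(1,k):
    if s[i,4]>100: q=L(W[l==i]);print('plate',c[i].round(),s[i,4],np.percentile(q,[1,99],axis=0).round(1).tolist())
for c,a,p in blobs(im,W,(3,90,60),(18,255,255),.018,.2,60):
    if abs(L(p).mean(0)).max()<60: print('teak',c.round(),a,np.percentile(L(p),[1,99],axis=0).round(1).tolist(),np.percentile(p[:,2],[2,50,98]).round(4))
E
python3 m.py w5
```

```text
time: 8.4
position: [0.4365, -0.2615, 0.1665]
tool_rot: [0.966, 0.259, 0.004, 0.006]
ft_force: [-0.2, -0.0, -0.1]
grip_width: 0.0179
grip_force: 0.0
time: 9.23
position: [0.5956, -0.1022, 0.1599]
tool_rot: [0.997, 0.075, -0.001, -0.0]
ft_force: [0.6, -0.2, 0.2]
grip_width: 0.0176
grip_force: 0.0
[ 0.59548039 -0.10257809  0.15991674] 8.535600462695088 [-0.02937903 -0.23231595 -0.71362035]
plate [321. 210.] 2691 [[13.3, -25.0], [45.8, 25.4]]
teak [324. 240.] 2501 [[-29.5, -14.0], [26.3, 11.3]] [0.0326 0.0341 0.0355]
```

View pics/w5.png

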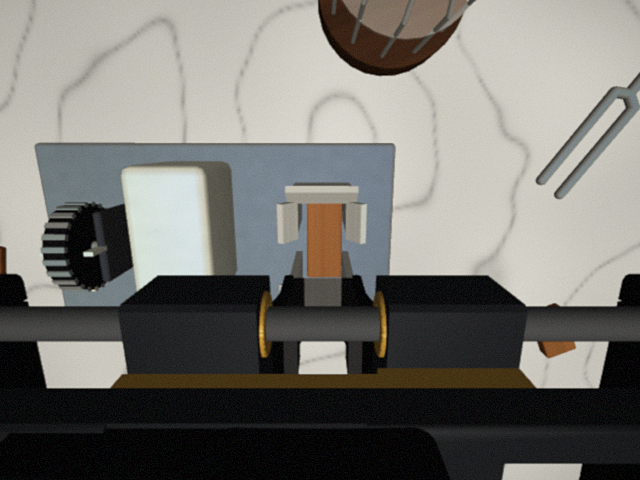

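Wrist view: block66 lies flat in the magazine at (324,240), top at 34 mm, but the gripper is empty. I missed block54, so I'll locate it again.

```bash
python3 -m handwheel '{"hand":[0.6,0.6,0.6,0.6,0.6,0.6,0.6,0.6],"translation":[[-20,-18,10],[-45,-40,30],[-70,-62,50],[-95,-85,70],[-110,-100,90],[-125,-110,100],[-125,-110,100],[-125,-110,100]],"turn":[[0,0,0.1],[0,0,0.2],[0,0,0.3],[0,0,0.374],[0,0,0.374],[0,0,0.374],[0,0,0.374],[0,0,0.374]]}'; python3 w.py w6
```

```text
time: 9.95
position: [0.4705, -0.2131, 0.2607]
tool_rot: [0.966, 0.257, 0.001, 0.0]
ft_force: [0.6, 0.1, -0.1]
grip_width: 0.0513
grip_force: 0.0
[[0.498, -0.839, -0.219, 0.53], [-0.867, -0.482, -0.126, -0.178], [0.0, 0.253, -0.968, 0.403], [0.0, 0.0, 0.0, 1.0]] [ 0.47089221 -0.21230508  0.25995053]
[285.  32.] 1647 top [ 599.2 -103.2   61.6   26.1    8.5] 0.0353
[436. 205.] 936 top [ 537.6 -315.4   42.    25.5   32.5] 0.0152
[225. 210.] 1069 top [ 421.  -122.1   47.5   25.9   38. ] 0.0151
[342. 260.] 1046 top [ 434.1 -259.6   53.6   24.6   30.1] 0.0151
```

```bash
python3 -m handwheel '{"hand":[0.6,0.6,0.6,0.6,0.6,0.6,0.6,0.6,0.2,0.2,0.2,0.2],"translation":[[-8,-10,-30],[-18,-24,-65],[-28,-36,-100],[-36,-46,-135],[-36.5,-47,-170],[-36.5,-47,-205],[-36.5,-47,-234],[-36.5,-47,-234],[-36.5,-47,-234],[-36.5,-47,-234],[-36.5,-47,-234],[-36.5,-47,-234]],"turn":[[0,0,0],[0,0,0],[0,0,0],[0,0,0],[0,0,0],[0,0,0],[0,0,0],[0,0,0],[0,0,0],[0,0,0],[0,0,0],[0,0,0]]}' 25
python3 -m handwheel '{"hand":[0.2,0.2,0.2,0.2,0.2,0.2,0.2],"translation":[[0,0,0],[0,0,0],[0,0,0],[0,0,30],[0,0,65],[0,0,100],[0,0,135]],"turn":[[0,0,0],[0,0,0],[0,0,0],[0,0,0],[0,0,0],[0,0,0],[0,0,0]]}'
```

```text
time: 11.0
position: [0.4354, -0.2587, 0.0263]
tool_rot: [0.966, 0.259, 0.0, 0.0]
ft_force: [0.3, 0.2, -0.2]
grip_width: 0.0332
grip_force: 0.0
time: 11.58
position: [0.4346, -0.2586, 0.1624]
tool_rot: [0.966, 0.259, -0.0, -0.0]
ft_force: [0.8, -1.1, 0.1]
grip_width: 0.0258
grip_force: 25.0
```

```bash
python3 -m handwheel '{"hand":[0.2,0.2,0.2,0.2,0.2,0.2,0.2,0.2,0.2,0.2],"translation":[[25,24,0],[52,50,0],[79,76,0],[106,102,0],[130,125,0],[150,145,0],[162,156.5,0],[162,156.5,-4],[162,156.5,-4],[162,156.5,-4]],"turn":[[0,0,-0.1],[0,0,-0.2],[0,0,-0.3],[0,0,-0.374],[0,0,-0.374],[0,0,-0.374],[0,0,-0.374],[0,0,-0.374],[0,0,-0.374],[0,0,-0.374]]}'
python3 m.py w7
```

```text
time: 12.42
position: [0.5958, -0.1027, 0.1565]
tool_rot: [0.997, 0.075, -0.001, -0.0]
ft_force: [0.1, 0.4, -0.4]
grip_width: 0.0254
grip_force: 25.0
[ 0.59582621 -0.10313338  0.15669371] 8.528910589156427 [ 0.07631546  0.22347179 -1.02936907]
plate [320. 211.] 2755 [[13.3, -24.9], [45.6, 25.5]]
teak [323. 260.] 4898 [[-2.4, -13.7], [26.1, 11.7]] [0.0331 0.1436 0.1452]
teak [323. 348.] 856 [[-29.1, -13.4], [-20.4, 11.5]] [0.1428 0.1441 0.1453]
```

```bash
python3 -m handwheel '{"hand":[0.2,0.2,0.2,0.2,0.2,0.2,0.2,0.2],"translation":[[1.3,1.4,0],[1.3,1.4,-20],[1.3,1.4,-40],[1.3,1.4,-55],[1.3,1.4,-70],[1.3,1.4,-85],[1.3,1.4,-93],[1.3,1.4,-93]],"turn":[[0,0,0],[0,0,0],[0,0,0],[0,0,0],[0,0,0],[0,0,0],[0,0,0],[0,0,0]]}'; python3 -c "
from h import *;o=robot.get_obs();print(o['position'],o['ft_force'],o['moment'])"
```

```text
time: 13.13
position: [0.5968, -0.1014, 0.0623]
tool_rot: [0.997, 0.074, -0.002, -0.001]
ft_force: [1.4, 1.2, 0.5]
grip_width: 0.0257
grip_force: 25.0
[ 0.59678696 -0.10144004  0.0623482 ] [1.43092676 1.21903562 0.46259166] [-0.0507855   0.19024501 -0.01590792]
```

```bash
python3 -m handwheel '{"hand":[0.42,0.42,0.42,0.42,0.42,0.42,0.5,0.6,0.6,0.6,0.6,0.6],"translation":[[0,0,0],[0,0,0],[0,0,0],[0,0,38],[0,0,76],[0,0,100],[-36,-4,110],[-72,-8,110],[-108,-12,100],[-140,-16,85],[-165,-19,65],[-176,-20.5,40]],"turn":[[0,0,0],[0,0,0],[0,0,0],[0,0,0],[0,0,0],[0,0,0],[0,0,0.1],[0,0,0.2],[0,0,0.3],[0,0,0.4],[0,0,0.518],[0,0,0.518]]}'
python3 -m handwheel '{"hand":[0.6,0.6,0.6],"translation":[[0,0,-10],[0,0,-10],[0,0,-10]],"turn":[[0,0,0],[0,0,0],[0,0,0]]}'; python3 w.py w8; python3 -c "
from h import *;o=robot.get_obs();print(o['tool_rot'])"
```

```text
time: 14.13
position: [0.4199, -0.1213, 0.1056]
tool_rot: [0.944, 0.329, 0.0, 0.001]
ft_force: [0.0, -0.7, -0.4]
grip_width: 0.0518
grip_force: 0.0
time: 14.38
position: [0.4231, -0.122, 0.0945]
tool_rot: [0.945, 0.328, 0.0, 0.001]
ft_force: [0.7, -0.9, -0.7]
grip_width: 0.052
grip_force: 0.0
[[0.619, -0.76, -0.196, 0.477], [-0.785, -0.599, -0.159, -0.08], [0.003, 0.252, -0.968, 0.238], [0.0, 0.0, 0.0, 1.0]] [ 0.42375397 -0.12223683  0.09490706]
[319. 259.] 2895 top [ 420.4 -121.7   48.4   25.4   38.5] 0.015
[0.94475729 0.32776753 0.00096246 0.0010908 ]
```

```bash
python3 -m handwheel '{"hand":[0.6,0.6,0.6,0.6,0.2,0.2,0.2,0.2,0.2,0.2,0.2,0.2],"translation":[[-3,0.3,-30],[-3,0.3,-60],[-3,0.3,-69.5],[-3,0.3,-69.5],[-3,0.3,-69.5],[-3,0.3,-69.5],[-3,0.3,-69.5],[-3,0.3,-69.5],[-3,0.3,-69.5],[-3,0.3,-69.5],[-3,0.3,-69.5],[-3,0.3,-69.5]],"turn":[[0,0,0],[0,0,0],[0,0,0],[0,0,0],[0,0,0],[0,0,0],[0,0,0],[0,0,0],[0,0,0],[0,0,0],[0,0,0],[0,0,0]]}' 25
python3 -m handwheel '{"hand":[0.2,0.2,0.2,0.2,0.2,0.2,0.2,0.2,0.2,0.2,0.2,0.2],"translation":[[0,0,35],[0,0,70],[0,0,110],[25,3,132],[55,6,132],[85,10,132],[120,14,132],[150,17,132],[172,20,132],[176,20.5,132],[176,20.5,132],[176,20.5,132]],"turn":[[0,0,0],[0,0,0],[0,0,0],[0,0,-0.1],[0,0,-0.2],[0,0,-0.3],[0,0,-0.4],[0,0,-0.518],[0,0,-0.518],[0,0,-0.518],[0,0,-0.518],[0,0,-0.518]]}'
python3 m.py w9
```

```text
time: 15.43
position: [0.4199, -0.1215, 0.0254]
tool_rot: [0.945, 0.328, 0.001, 0.001]
ft_force: [0.6, 0.8, 7.7]
grip_width: 0.0253
grip_force: 25.0
time: 16.43
position: [0.5936, -0.1003, 0.1559]
tool_rot: [0.997, 0.075, -0.002, -0.001]
ft_force: [-0.5, 1.1, 0.0]
grip_width: 0.0256
grip_force: 25.0
[ 0.5932539  -0.10046108  0.15601053] 8.583744386578713 [ 0.66466868 -0.1651787  -0.47666785]
plate [325. 208.] 2783 [[13.3, -24.9], [45.5, 25.5]]
teak [323. 259.] 5063 [[-3.6, -12.6], [26.3, 14.2]] [0.0362 0.144  0.1457]
teak [322. 344.] 425 [[-26.3, -10.6], [-21.5, 14.0]] [0.1434 0.1447 0.1458]
```

```bash
python3 - <<'E'
from h import *
z=np.load("pics/w9.npz");im,W=z["im"],z["W"]
T=np.radians(8.5);R=np.array([[np.cos(T),np.sin(T)],[-np.sin(T),np.cos(T)]])
for a,b in((.02,.1),(.14,.16)):
  for c,n,p in blobs(im,W,(3,90,60),(18,255,255),a,b,60):
    q=(p[:,:2]*1000-[596.5,-101.9])@R.T
    if abs(q.mean(0)).max()<60: print(c.round(),n,np.percentile(q,[1,99],axis=0).round(1).tolist(),np.percentile(p[:,2],[2,50,98]).round(4))
E
python3 -m handwheel '{"hand":[0.2,0.2,0.2,0.2,0.2,0.2,0.2,0.2],"translation":[[2.6,-1.1,0],[2.6,-1.1,-20],[2.6,-1.1,-38],[2.6,-1.1,-50],[2.6,-1.1,-65],[2.6,-1.1,-77],[2.6,-1.1,-79],[2.6,-1.1,-79]],"turn":[[0,0,0],[0,0,0],[0,0,0],[0,0,0],[0,0,0],[0,0,0],[0,0,0],[0,0,0]]}'; python3 -c "
from h import *;o=robot.get_obs();print(o['position'],o['ft_force'],o['moment'])"
```

```text
[326. 222.] 1583 [[-0.5, -14.0], [26.5, 12.6]] [0.0336 0.048  0.0496]
[322. 277.] 3255 [[-3.8, -10.7], [21.5, 14.4]] [0.1423 0.1446 0.1458]
[322. 344.] 425 [[-26.3, -10.6], [-21.5, 14.0]] [0.1434 0.1447 0.1458]
time: 17.15
position: [0.5971, -0.1018, 0.0767]
tool_rot: [0.997, 0.075, -0.001, -0.001]
ft_force: [-0.3, -0.4, -0.8]
grip_width: 0.0257
grip_force: 25.0
[ 0.59711713 -0.10181595  0.07666491] [-0.32694225 -0.41638448 -0.76429601] [-0.12342584  0.07921477  0.04565863]
```

```bash
python3 -m handwheel '{"hand":[0.42,0.42,0.42,0.42,0.42,0.42,0.5,0.6,0.6,0.6,0.6,0.6],"translation":[[0,0,0],[0,0,0],[0,0,0],[0,0,38],[0,0,70],[-5,-18,85],[-15,-54,85],[-25,-90,85],[-35,-126,85],[-45,-162,80],[-53,-190,60],[-59.5,-213.5,35]],"turn":[[0,0,0],[0,0,0],[0,0,0],[0,0,0],[0,0,0],[0,0,0],[0,0,0.1],[0,0,0.2],[0,0,0.3],[0,0,0.417],[0,0,0.417],[0,0,0.417]]}'
python3 -m handwheel '{"hand":[0.6,0.6,0.6],"translation":[[0,0,-17],[0,0,-17],[0,0,-17]],"turn":[[0,0,0],[0,0,0],[0,0,0]]}'; python3 w.py w10; python3 -c "
from h import *;o=robot.get_obs();print(o['tool_rot'])"
```

```text
time: 18.15
position: [0.5396, -0.3194, 0.1151]
tool_rot: [0.96, 0.279, 0.002, 0.003]
ft_force: [0.7, -0.3, 0.4]
grip_width: 0.052
grip_force: 0.0
time: 18.4
position: [0.5379, -0.3151, 0.0952]
tool_rot: [0.96, 0.279, -0.0, -0.001]
ft_force: [0.3, 1.7, 0.3]
grip_width: 0.0518
grip_force: 0.0
[[0.537, -0.816, -0.212, 0.596], [-0.844, -0.519, -0.137, -0.278], [0.001, 0.253, -0.968, 0.24], [0.0, 0.0, 0.0, 1.0]] [ 0.5388516  -0.3150858   0.09628212]
[323. 257.] 2491 top [ 537.8 -315.6   42.1   25.4   33.3] 0.015
[9.60062173e-01 2.79786642e-01 2.06781177e-04 1.29096929e-04]
```

```bash
python3 -m handwheel '{"hand":[0.6,0.6,0.6,0.6,0.2,0.2,0.2,0.2,0.2,0.2,0.2,0.2],"translation":[[-1,-0.5,-30],[-1,-0.5,-60],[-1,-0.5,-71],[-1,-0.5,-71],[-1,-0.5,-71],[-1,-0.5,-71],[-1,-0.5,-71],[-1,-0.5,-71],[-1,-0.5,-71],[-1,-0.5,-71],[-1,-0.5,-71],[-1,-0.5,-71]],"turn":[[0,0,0],[0,0,0],[0,0,0],[0,0,0],[0,0,0],[0,0,0],[0,0,0],[0,0,0],[0,0,0],[0,0,0],[0,0,0],[0,0,0]]}' 25
python3 -m handwheel '{"hand":[0.2,0.2,0.2,0.2,0.2,0.2,0.2,0.2,0.2,0.2,0.2,0.2],"translation":[[0,0,35],[0,0,70],[0,0,110],[8,30,132],[18,65,132],[28,100,132],[38,135,132],[48,170,132],[56,200,132],[59,213.5,132],[59,213.5,132],[59,213.5,132]],"turn":[[0,0,0],[0,0,0],[0,0,0],[0,0,-0.1],[0,0,-0.2],[0,0,-0.3],[0,0,-0.417],[0,0,-0.417],[0,0,-0.417],[0,0,-0.417],[0,0,-0.417],[0,0,-0.417]]}'
python3 m.py w11
```

```text
time: 19.45
position: [0.5381, -0.3163, 0.0257]
tool_rot: [0.96, 0.28, 0.001, 0.001]
ft_force: [0.4, 0.8, 5.8]
grip_width: 0.0253
grip_force: 25.0
time: 20.45
position: [0.5964, -0.1022, 0.1564]
tool_rot: [0.997, 0.076, -0.0, 0.0]
ft_force: [0.2, 0.9, -0.8]
grip_width: 0.0252
grip_force: 25.0
[ 0.59640157 -0.10328559  0.15644005] 8.59292852733015 [ 0.46115521  0.2749085  -0.43824317]
plate [321. 212.] 2789 [[13.3, -24.9], [45.9, 25.4]]
teak [322. 261.] 4657 [[-1.4, -13.1], [26.1, 12.2]] [0.0454 0.1442 0.1459]
teak [323. 342.] 103 [[-20.5, -12.5], [-19.0, 11.2]] [0.1438 0.1449 0.1459]
```

```bash
python3 -m handwheel '{"hand":[0.2,0.2,0.2,0.2,0.2,0.2,0.2],"translation":[[0,1.2,0],[0,1.2,-20],[0,1.2,-36],[0,1.2,-50],[0,1.2,-62],[0,1.2,-65],[0,1.2,-65]],"turn":[[0,0,0],[0,0,0],[0,0,0],[0,0,0],[0,0,0],[0,0,0],[0,0,0]]}'; python3 -c "
from h import *;o=robot.get_obs();print(o['position'],o['ft_force'],o['moment'])"
python3 -m handwheel '{"hand":[0.42,0.42,0.42,0.42,0.42,0.42,0.42,0.42,0.42,0.42,0.42],"translation":[[0,0,0],[0,0,0],[0,0,0],[0,0,0],[0,0,38],[0,0,75],[-20,0,100],[-40,0,120],[-40,0,130],[-40,0,130],[-40,0,130]],"turn":[[0,0,0],[0,0,0],[0,0,0],[0,0,0],[0,0,0],[0,0,0],[0,0,0],[0,0,0],[0,0,0],[0,0,0],[0,0,0]]}'; python3 m.py w12
python3 - <<'E'
from h import *
im=cv2.imread('pics/w12.png'); 
z=np.load("pics/w12.npz");im2,W=z["im"],z["W"]
T=np.radians(8.5)
m=(W[...,2]>.07)&(W[...,2]<.09)&(W[...,1]>.04)&(W[...,1]<.1)&(W[...,0]<.7)
v,u=np.nonzero(m); print('wheel',rect(W[m]),np.percentile(W[m][:,2],[50,90,99]),u.min(),u.max(),v.min(),v.max())
cv2.imwrite('pics/w12c.png',cv2.resize(im[max(0,v.min()-60):v.max()+150,max(0,u.min()-30):u.max()+300],None,fx=2,fy=2))
E
```

```text
time: 21.08
position: [0.5958, -0.1021, 0.0904]
tool_rot: [0.997, 0.074, -0.001, -0.0]
ft_force: [-1.1, -0.1, -0.1]
grip_width: 0.0254
grip_force: 25.0
[ 0.59576595 -0.10208748  0.09043821] [-1.11840952 -0.05451083 -0.14267441] [-0.12357107  0.16118719  0.00823721]
time: 22.0
position: [0.5575, -0.1014, 0.2222]
tool_rot: [0.997, 0.075, 0.001, 0.001]
ft_force: [-0.5, -0.2, -0.4]
grip_width: 0.0367
grip_force: 0.0
[ 0.55706581 -0.10121811  0.22120442] 8.584020143906324 [ 0.43363352 -0.49520574  0.48677314]
plate [331. 143.] 1944 [[13.4, -25.0], [45.9, 25.5]]
plate [330. 231.] 1718 [[-45.6, -25.0], [-13.1, 25.5]]
teak [331. 178.] 2385 [[-27.0, -13.8], [34.7, 11.7]] [0.0332 0.0758 0.0775]
wheel [572.1  61.1  54.4  32.5 -11.7] [0.08056058 0.08543098 0.0866344 ] 98 143 151 219
```

View crop.

View pics/w12c.png

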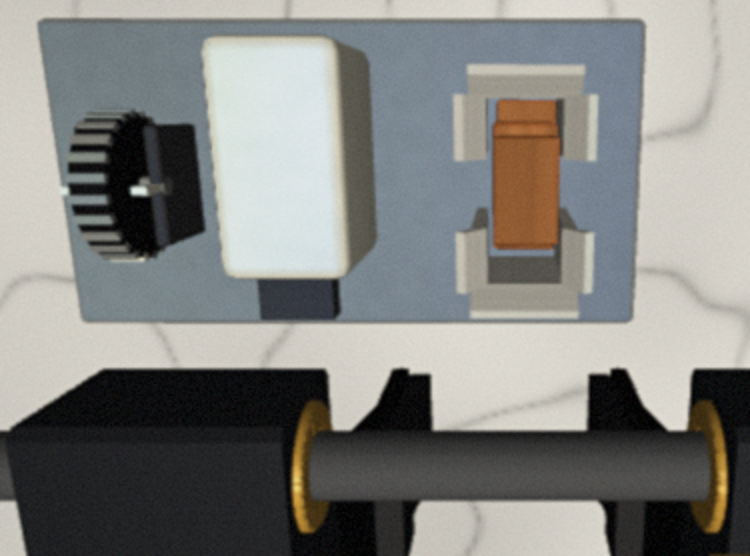

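Wrist view: the stack at about (527,180) in the crop is in order, longest at the bottom, top at 76 mm. I can't see the wheel's white rib from above, so I'll tilt the camera to look from the robot side.

```bash
python3 -m handwheel '{"hand":[0.3,0.2,0.1,0,0,0,0,0,0,0],"translation":[[-20,25,0],[-40,52,0],[-60,80,0],[-80,108,-10],[-100,136,-20],[-117,155,-40],[-117,161,-60],[-117,161,-60],[-117,161,-60],[-117,161,-60]],"turn":[[0,-0.1,0],[0,-0.2,0],[0,-0.3,0],[0,-0.4,0],[0,-0.5,0],[0,-0.55,0],[0,-0.55,0],[0,-0.55,0],[0,-0.55,0],[0,-0.55,0]]}'
python3 - <<'E'
from h import *
im,d,W=cloud("wrist");save("w13",im);np.savez("pics/w13.npz",im=im,W=W)
print(robot.get_obs()["position"])
m=(W[...,2]>.03)&(W[...,2]<.09)&(W[...,1]>.04)&(W[...,1]<.085)&(W[...,0]<.62)&(W[...,0]>.53)
v,u=np.nonzero(m); print(u.min(),u.max(),v.min(),v.max())
cv2.imwrite('pics/w13c.png',cv2.resize(im[max(0,v.min()-20):v.max()+20,max(0,u.min()-20):u.max()+20,::-1],None,fx=4,fy=4,interpolation=cv2.INTER_CUBIC)[:600,:800])
E
```

```text
time: 22.88
position: [0.4793, 0.0648, 0.1984]
tool_rot: [0.955, 0.087, 0.282, -0.023]
ft_force: [0.5, 0.7, 0.5]
grip_width: 0.0005
grip_force: 0.0
[0.47828261 0.06551151 0.19763039]
324 366 194 265
```

View pics/w13c.png

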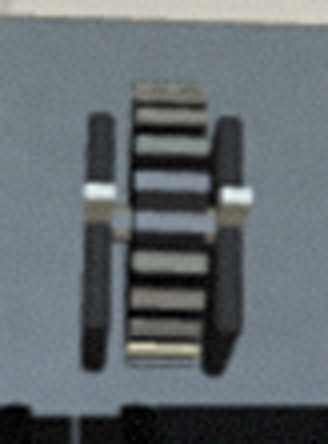

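```bash
cat > wa.py <<'E'
from h import *
import sys
def wheel(W,im):
    T=np.radians(8.5); ex=np.array([np.cos(T),np.sin(T)]); ey=np.array([-np.sin(T),np.cos(T)])
    r=W[...,:2]*1000-[572.2,61.3]; X=r@ex; Y=r@ey; Z=W[...,2]*1000-55
    m=(abs(Y)<6)&(Z>-20)&(np.hypot(X,Z)<36)&(np.hypot(X,Z)>24)
    ang=np.degrees(np.arctan2(X,Z))   # 0 up, + towards engraver +x
    g=im.astype(int).min(-1); c=im.astype(int)
    for a in range(-110,111,5):
        s=m&(abs(ang-a)<2.5)
        if s.sum()>3: print(a,s.sum(),g[s].max(),c[s].mean(0).round(),np.hypot(X,Z)[s].mean().round(1))
    bt=m&(g>150); print('white',bt.sum(),np.median(ang[bt]) if bt.any() else None, X[bt].mean() if bt.any() else 0,Z[bt].mean() if bt.any() else 0)
z=np.load(sys.argv[1]); wheel(z["W"],z["im"])
E
python3 wa.py pics/w13.npz
```

```text
-95 11 105 [ 92.  98. 104.] 31.2
-90 30 116 [ 95. 101. 107.] 30.7
-80 14 152 [132. 129. 112.] 31.2
-75 39 180 [146. 143. 125.] 30.7
-70 18 82 [48. 46. 44.] 30.3
-65 24 102 [97. 96. 90.] 31.5
-60 54 111 [75. 75. 71.] 30.7
-55 27 58 [29. 29. 28.] 30.5
-50 37 122 [117. 115. 109.] 31.4
-45 59 120 [69. 68. 65.] 31.0
-40 38 60 [24. 25. 24.] 30.4
-35 51 138 [125. 132. 124.] 31.3
-30 53 130 [64. 66. 63.] 30.6
-25 48 91 [39. 38. 41.] 30.4
-20 59 139 [124. 134. 145.] 31.4
-15 48 126 [70. 73. 77.] 30.7
-10 56 100 [53. 54. 55.] 30.4
-5 48 138 [127. 137. 148.] 31.4
0 40 127 [64. 68. 74.] 30.8
5 50 128 [42. 41. 40.] 30.3
10 47 138 [123. 133. 129.] 31.2
15 23 123 [70. 77. 75.] 30.9
20 53 123 [53. 52. 50.] 30.4
25 32 132 [124. 126. 118.] 31.2
30 13 116 [86. 88. 84.] 30.9
35 33 119 [78. 77. 73.] 30.4
40 21 113 [107. 106. 100.] 30.8
45 6 112 [111. 112. 105.] 30.7
50 16 128 [114. 120. 112.] 30.4
55 12 125 [113. 119. 114.] 30.6
white 11 -75.19888764470012 -29.98408920427322 7.779117392157962
```

Crop: the white rib is at the near side, at crop (165,350) or full-frame pixel (345,261), and the pointers are at crop (100,190) and (233,195). The rib needs about 76° of roll (roughly 40 mm of rim). I'll move upright, fingers shut, above the near part of the wheel.

```bash
python3 -m handwheel '{"hand":[0,0,0,0,0,0,0,0,0,0],"translation":[[15,-1,10],[30,-2,10],[45,-3,5],[60,-4,-10],[75,-5,-30],[85,-5.5,-50],[85,-5.5,-75],[85,-5.5,-82],[85,-5.5,-82],[85,-5.5,-82]],"turn":[[0,0.1,0],[0,0.2,0],[0,0.3,0],[0,0.4,0],[0,0.5,0],[0,0.55,0],[0,0.55,0],[0,0.55,0],[0,0.55,0],[0,0.55,0]]}' 20;python3 -c "
from h import *;o=robot.get_obs();print(o)"
```

```text
time: 23.77
position: [0.5653, 0.059, 0.1161]
tool_rot: [0.996, 0.078, 0.013, -0.046]
ft_force: [-0.8, 0.3, 0.1]
grip_width: -0.0003
grip_force: 0.0
{'time': 23.7667, 'q': array([-0.14152715,  0.62086003,  1.7034288 ,  0.13064241,  0.81585293,
        1.1834293 ]), 'joint_velocities': array([-0.00634841, -0.05568273,  0.08239275,  0.02340113, -0.00556528,
       -0.01710802]), 'joint_torque': array([ -0.13666764, -40.84501147, -12.77603388,   0.19651172,
        -0.04605365,   0.10115467]), 'position': array([0.56527324, 0.05903442, 0.11609066]), 'tool_rot': array([ 0.99581808,  0.07799148,  0.01313309, -0.04572975]), 'ft_force': array([-0.84999844,  0.25446095,  0.05128836]), 'moment': array([-0.11273289,  0.20228236,  0.02477583]), 'grip_force': 0.0, 'grip_width': -0.00026689301019929457}
```

```bash
python3 -m handwheel '{"hand":[0,0,0],"translation":[[0,0,0],[0,0,0],[0,0,0]],"turn":[[0,0,0],[0,0,0],[0,0,0]]}';python3 -c "
from h import *;o=robot.get_obs();print(o['tool_rot'],o['position'],o['q'])"
```

```text
time: 24.02
position: [0.5629, 0.0592, 0.1185]
tool_rot: [0.996, 0.077, 0.013, -0.046]
ft_force: [-0.2, 0.5, -0.2]
grip_width: 0.0009
grip_force: 0.0
[ 0.99584614  0.07742809  0.01304241 -0.04610038] [0.56287473 0.0591657  0.1184802 ] [-0.14226301  0.61479281  1.70802934  0.13135568  0.81772145  1.18349263]
```

```bash
python3 -m handwheel '{"hand":[0,0,0,0],"translation":[[0.5,0.8,-6],[0.5,0.8,-6],[0.5,0.8,-6],[0.5,0.8,-6]],"turn":[[-0.093,0.019,0],[-0.093,0.019,0],[-0.093,0.019,0],[-0.093,0.019,0]]}';python3 -c "
from h import *;o=robot.get_obs();print(o['tool_rot'],o['position'],o['ft_force'])"
```

```text
time: 24.35
position: [0.5644, 0.0602, 0.1124]
tool_rot: [0.997, 0.078, 0.0, -0.001]
ft_force: [0.9, 0.7, -0.1]
grip_width: 0.0004
grip_force: 0.0
[ 9.96954904e-01  7.79693186e-02  1.44980898e-04 -1.29722628e-03] [0.56438296 0.06017713 0.11237085] [ 0.87962769  0.71458625 -0.05672185]
```

```bash
python3 -m handwheel '{"hand":[0,0,0,0],"translation":[[0,0,-4],[0,0,-7],[0,0,-9],[0,0,-9]],"turn":[[0,0,0],[0,0,0],[0,0,0],[0,0,0]]}';python3 -c "
from h import *;o=robot.get_obs();print(o['position'],o['ft_force'])"
```

```text
time: 24.68
position: [0.5648, 0.0595, 0.1027]
tool_rot: [0.997, 0.077, -0.0, -0.001]
ft_force: [-1.6, -0.6, 3.8]
grip_width: 0.0004
grip_force: 2.2
[0.5647756  0.05954315 0.10274711] [-1.6012796  -0.63191571  3.81285598]
```

```bash
python3 -m handwheel '{"hand":[0,0,0,0,0,0,0,0,0,0],"translation":[[0,0,-1],[3,0.4,-1.5],[6,0.9,-1.5],[9,1.3,-1.5],[12,1.8,-1.5],[15,2.2,-1.5],[18,2.7,-1.5],[18,2.7,-1.5],[18,2.7,10],[18,2.7,20]],"turn":[[0,0,0],[0,0,0],[0,0,0],[0,0,0],[0,0,0],[0,0,0],[0,0,0],[0,0,0],[0,0,0],[0,0,0]]}'
python3 - <<'E'
from h import *
im,d,W=cloud("wrist");np.savez("pics/w14.npz",im=im,W=W);print(robot.get_obs()["position"])
im,d,W=cloud("side");np.savez("pics/s14.npz",im=im,W=W)
E
python3 wa.py pics/w14.npz|tail -22; python3 wa.py pics/s14.npz |tail -1
```

```text
time: 25.52
position: [0.5823, 0.0628, 0.1229]
tool_rot: [0.997, 0.078, -0.001, -0.001]
ft_force: [0.3, 0.1, 0.1]
grip_width: 0.0005
grip_force: 0.0
[0.58376054 0.06274046 0.12527266]
25 113 82 [25. 24. 25.] 29.9
30 116 132 [121. 123. 116.] 31.0
35 98 127 [74. 75. 72.] 30.4
40 110 113 [21. 20. 21.] 29.9
45 115 115 [109. 108. 101.] 30.7
50 60 112 [84. 83. 78.] 30.4
55 97 112 [28. 28. 28.] 29.9
60 88 117 [93. 94. 89.] 30.6
65 38 89 [77. 76. 72.] 30.6
70 52 125 [38. 39. 39.] 29.9
75 73 126 [86. 91. 89.] 30.2
80 17 69 [53. 52. 49.] 30.5
85 24 125 [82. 87. 94.] 29.8
90 46 126 [103. 111. 120.] 30.2
95 10 85 [80. 85. 89.] 30.5
white 0 None 0 0
white 0 None 0 0
```

```bash
python3 wa.py pics/s14.npz
python3 - <<'E'
from h import *
im=np.load("pics/s14.npz")["im"]; cv2.imwrite("pics/s14c.png",cv2.resize(im[255:325,255:335,::-1],None,fx=7,fy=7,interpolation=cv2.INTER_CUBIC))
E
```

```text
-65 5 89 [92. 90. 87.] 30.5
-60 4 98 [104. 102.  97.] 30.2
-55 5 97 [97. 95. 90.] 29.9
-45 5 147 [149. 146. 132.] 30.9
-40 6 150 [153. 150. 136.] 31.5
-35 5 94 [92. 92. 85.] 31.0
-30 6 121 [109. 112. 107.] 30.7
-25 5 118 [104. 107. 102.] 31.1
-20 6 78 [74. 75. 73.] 30.4
-15 5 124 [112. 116. 112.] 31.3
-10 6 132 [118. 123. 119.] 31.0
-5 5 91 [79. 83. 80.] 30.0
0 5 114 [103. 107. 103.] 31.2
5 6 115 [104. 108. 105.] 30.2
10 5 114 [89. 90. 87.] 31.7
15 6 114 [105. 107. 102.] 30.8
white 0 None 0 0
```

View pics/s14c.png

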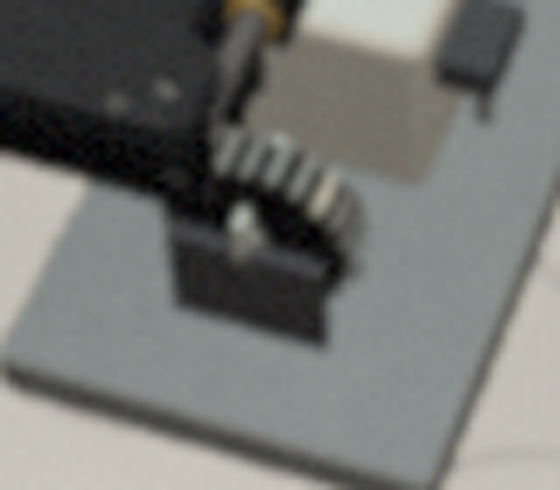

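Side crop: the white rib at crop (325,195) now sits about 42° before the top. The first stroke rolled the wheel 35°, as calculated. Now the second stroke.

```bash
python3 -m handwheel '{"hand":[0,0,0,0,0,0,0,0,0,0,0,0],"translation":[[-18.5,-2.7,0],[-18.5,-2.7,-10],[-18.5,-2.7,-18],[-18.5,-2.7,-23],[-18.5,-2.7,-23],[-15.5,-2.3,-23],[-12.5,-1.8,-23],[-9.5,-1.4,-23],[-6.5,-0.9,-23],[-3.5,-0.5,-23],[-0.5,0,-23],[-0.5,0,-23]],"turn":[[0,0,0],[0,0,0],[0,0,0],[0,0,0],[0,0,0],[0,0,0],[0,0,0],[0,0,0],[0,0,0],[0,0,0],[0,0,0],[0,0,0]]}'
python3 -m handwheel '{"hand":[0,0,0,0,0],"translation":[[0,0,0],[0,0,20],[-20,-3,35],[-40,-6,35],[-40,-6,35]],"turn":[[0,0,0],[0,0,0],[0,0,0],[0,0,0],[0,0,0]]}'
python3 - <<'E'
from h import *
im,d,W=cloud("wrist");save("w15",im);np.savez("pics/w15.npz",im=im,W=W);print(robot.get_obs()["position"])
im,d,W=cloud("side");np.savez("pics/s15.npz",im=im,W=W)
E
python3 wa.py pics/w15.npz; python3 wa.py pics/s15.npz
```

```text
time: 26.62
position: [0.5848, 0.0632, 0.1002]
tool_rot: [0.997, 0.077, 0.002, -0.001]
ft_force: [0.7, 2.5, 6.8]
grip_width: 0.0001
grip_force: 3.7
time: 27.03
position: [0.5388, 0.0569, 0.1342]
tool_rot: [0.997, 0.078, -0.003, -0.001]
ft_force: [-0.9, -0.6, -0.6]
grip_width: 0.0005
grip_force: 0.0
[0.54098754 0.05686123 0.1341066 ]
-65 25 133 [118. 124. 124.] 31.3
-60 33 137 [124. 133. 129.] 31.0
-55 8 105 [102. 102.  96.] 31.2
-50 49 122 [114. 112. 106.] 31.4
-45 86 122 [78. 77. 73.] 30.6
-40 21 132 [101. 101.  95.] 30.9
-35 86 140 [129. 129. 121.] 31.2
-30 93 132 [51. 50. 48.] 30.6
-25 58 143 [65. 70. 68.] 30.8
-20 105 146 [132. 141. 135.] 31.2
-15 108 138 [38. 37. 37.] 30.3
-10 89 234 [113. 116. 108.] 30.5
-5 117 238 [233. 238. 227.] 31.2
0 116 227 [63. 63. 60.] 30.2
5 110 137 [68. 70. 73.] 30.3
10 131 151 [135. 145. 157.] 31.1
15 108 110 [38. 38. 39.] 30.1
20 124 147 [66. 68. 65.] 30.3
25 115 145 [135. 145. 137.] 31.0
30 86 129 [26. 27. 27.] 30.1
35 123 129 [69. 68. 65.] 30.2
40 87 129 [130. 129. 121.] 30.9
45 66 116 [38. 36. 36.] 29.9
50 108 129 [79. 78. 74.] 30.1
55 71 122 [104. 103.  97.] 30.9
60 22 73 [43. 42. 40.] 30.2
65 79 140 [ 94. 101.  98.] 30.2
70 32 137 [96. 98. 95.] 30.6
80 44 137 [120. 129. 137.] 30.3
85 19 131 [112. 119. 128.] 30.1
white 139 -5.524189219473943 -2.931475462642631 31.08785972456565
white 0 None 0 0
```

```bash
cat > wp.py <<'E'
from h import *
import sys
z=np.load(sys.argv[1]);W,im=z["W"],z["im"]
T=np.radians(8.5); ex=np.array([np.cos(T),np.sin(T)]); ey=np.array([-np.sin(T),np.cos(T)])
r=W[...,:2]*1000-[572.2,61.3]; X=r@ex; Y=r@ey; Z=W[...,2]*1000-55; g=im.astype(int).min(-1)
for n,m in(('rib',(abs(Y)<7)&(Z>25)),('p-',(Y<-8)&(Y>-22)&(Z>3)&(Z<23)),('p+',(Y>8)&(Y<22)&(Z>3)&(Z<23))):
    b=m&(g>170)&(abs(X)<20); print(n,b.sum(),X[b].mean().round(2),(X[b].max()-X[b].min()).round(2),Y[b].mean().round(1),Z[b].mean().round(1))
E
python3 wp.py pics/w15.npz
```

```text
rib 162 -2.98 3.35 -0.1 31.1
p- 51 -0.42 2.99 -13.7 19.3
p+ 62 -0.33 3.13 14.3 19.0
```

```bash
python3 -c "
import cv2;im=cv2.imread('pics/w15.png');import numpy as np
z=np.load('pics/w15.npz');W=z['W'];m=(abs(W[...,0]-.572)<.03)&(abs(W[...,1]-.061)<.025)&(W[...,2]>.05)
v,u=np.nonzero(m);cv2.imwrite('pics/w15c.png',cv2.resize(im[v.min()-10:v.max()+10,u.min()-10:u.max()+10],None,fx=4,fy=4))"
```

```text
(no output)
```

View pics/w15c.png

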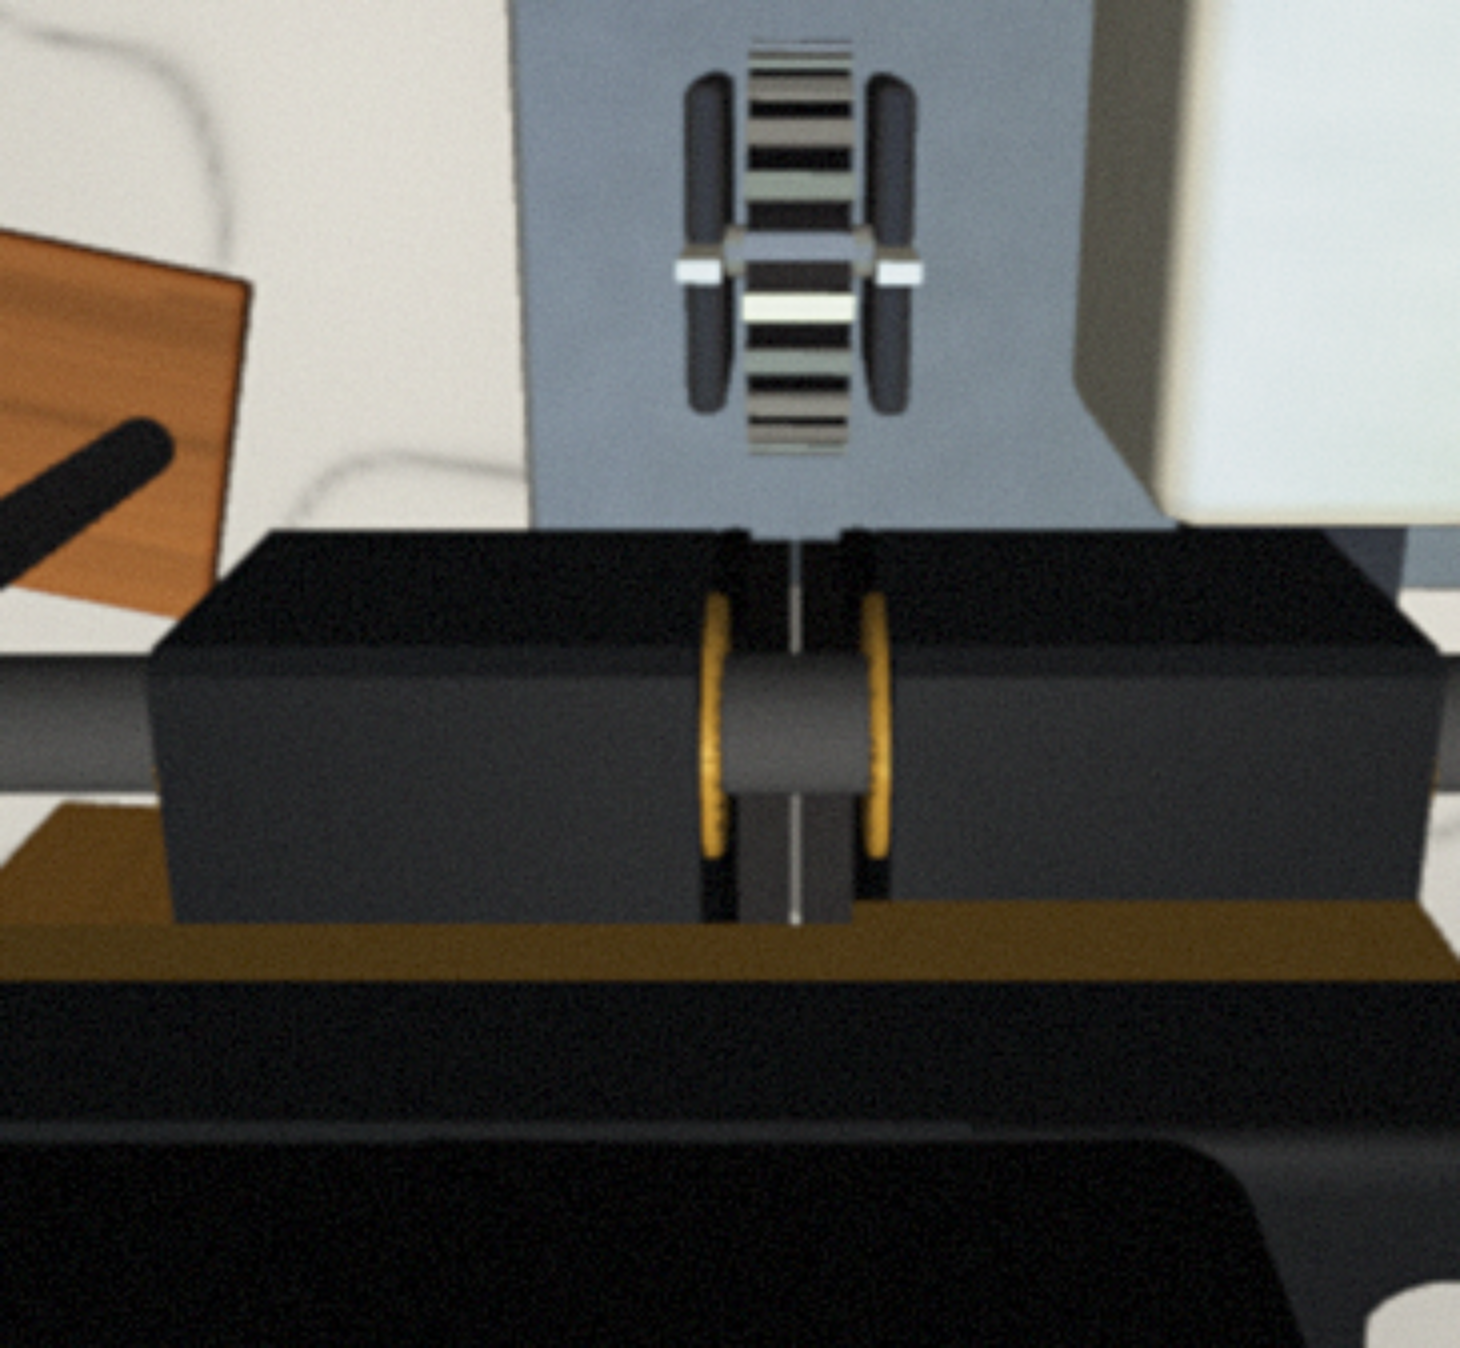

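Crop: the white rib is at (798,307) and the pointers at (697,270) and (900,270), so the rib is 2.6 mm of rim short of them. (That crop came out larger than intended; I'll keep the next ones small.) One short stroke should finish it.

```bash
python3 -m handwheel '{"hand":[0,0,0,0,0,0,0,0],"translation":[[15,2,0],[30,4.3,0],[30,4.3,-15],[30,4.3,-27],[30,4.3,-27],[30,4.3,-32],[30,4.3,-32],[30,4.3,-32]],"turn":[[0,0,0],[0,0,0],[0,0,0],[0,0,0],[0,0,0],[0,0,0],[0,0,0],[0,0,0]]}'; python3 -c "
from h import *;o=robot.get_obs();print(o['position'],o['ft_force'])"
```

```text
time: 27.8
position: [0.5733, 0.0611, 0.1033]
tool_rot: [0.997, 0.078, 0.001, -0.0]
ft_force: [0.3, -0.0, 3.2]
grip_width: 0.0009
grip_force: 1.8
[0.57331041 0.06107443 0.1033475 ] [ 0.32714011 -0.01484433  3.23552278]
```

```bash
python3 -m handwheel '{"hand":[0,0,0,0,0],"translation":[[0,0,-1.5],[0,0,-1.5],[1.3,0.2,-1.5],[2.6,0.4,-1.5],[2.6,0.4,-1.5]],"turn":[[0,0,0],[0,0,0],[0,0,0],[0,0,0],[0,0,0]]}'; python3 -c "
from h import *;o=robot.get_obs();print(o['position'],o['ft_force'])"
python3 -m handwheel '{"hand":[0,0,0,0,0,0],"translation":[[0,0,15],[0,0,30],[-20,-3,33],[-36,-5,33],[-36,-5,33],[-36,-5,33]],"turn":[[0,0,0],[0,0,0],[0,0,0],[0,0,0],[0,0,0],[0,0,0]]}'
python3 - <<'E'
from h import *
im,d,W=cloud("wrist");save("w16",im);np.savez("pics/w16.npz",im=im,W=W);print(robot.get_obs()["position"])
E
python3 wp.py pics/w16.npz
```

```text
time: 28.22
position: [0.5752, 0.0614, 0.1021]
tool_rot: [0.997, 0.078, 0.0, -0.0]
ft_force: [-0.1, 0.8, 5.7]
grip_width: 0.0007
grip_force: 2.7
[0.57515658 0.06137909 0.10209672] [-0.0597993   0.8327463   5.66882422]
time: 28.72
position: [0.5383, 0.0564, 0.1343]
tool_rot: [0.997, 0.078, -0.0, -0.001]
ft_force: [0.8, 0.7, 0.3]
grip_width: 0.0001
grip_force: 0.0
[0.53954531 0.05630217 0.13440187]
rib 159 -2.19 3.16 -0.1 31.2
p- 54 -0.21 2.86 -13.7 19.4
p+ 54 -0.36 2.68 14.4 19.2
```

```bash
python3 -m handwheel '{"hand":[0,0,0,0,0,0,0,0,0,0,0,0],"translation":[[15,2,0],[31,4.4,0],[31,4.4,-15],[31,4.4,-27],[31,4.4,-27],[31,4.4,-33.5],[31,4.4,-33.5],[32,4.5,-33.5],[33,4.7,-33.5],[34,4.8,-33.5],[34,4.8,-33.5],[34,4.8,-33.5]],"turn":[[0,0,0],[0,0,0],[0,0,0],[0,0,0],[0,0,0],[0,0,0],[0,0,0],[0,0,0],[0,0,0],[0,0,0],[0,0,0],[0,0,0]]}'
python3 -m handwheel '{"hand":[0,0,0,0,0,0],"translation":[[0,0,15],[0,0,30],[-20,-3,33],[-36,-5,33],[-36,-5,33],[-36,-5,33]],"turn":[[0,0,0],[0,0,0],[0,0,0],[0,0,0],[0,0,0],[0,0,0]]}'
python3 - <<'E'
from h import *
im,d,W=cloud("wrist");save("w17",im);np.savez("pics/w17.npz",im=im,W=W);print(robot.get_obs()["position"])
E
python3 wp.py pics/w17.npz
```

```text
time: 29.77
position: [0.574, 0.0614, 0.1022]
tool_rot: [0.997, 0.078, 0.001, -0.0]
ft_force: [-1.0, 2.1, 5.3]
grip_width: 0.0006
grip_force: 2.6
time: 30.27
position: [0.5371, 0.0562, 0.1343]
tool_rot: [0.997, 0.078, 0.0, -0.0]
ft_force: [0.2, 0.6, -0.8]
grip_width: 0.0003
grip_force: 0.0
[0.53812959 0.05609945 0.13426181]
rib 189 0.57 3.54 -0.1 31.2
p- 53 -0.25 2.76 -13.6 19.1
p+ 55 -0.47 3.81 14.2 19.0
```

The white rib is now 0.9 mm (1.7°) from the pointers, which counts as click 6. Next, the hanger.

```bash
python3 -m handwheel '{"hand":[0,0,0,0,0.2,0.3,0.4,0.5,0.5,0.5,0.5,0.5],"translation":[[-5,0,35],[-15,0,70],[-30,10,110],[-45,20,140],[-60,30,146],[-75,40,146],[-90,50,146],[-105,60,146],[-113,74,146],[-113,74,146],[-113,74,146],[-113,74,146]],"turn":[[0,0,0.12],[0,0,0.24],[0,0,0.36],[0,0,0.48],[0,0,0.6],[0,0,0.72],[0,0,0.84],[0,0,0.96],[0,0,1.08],[0,0,1.2],[0,0,1.32],[0,0,1.44]]}'
python3 -m handwheel '{"hand":[0.5,0.5,0.5],"translation":[[0,0,0],[0,0,0],[0,0,0]],"turn":[[0,0,0.1],[0,0,0.1],[0,0,0.1]]}'
python3 - <<'E'
from h import *
im,d,W=cloud("wrist");save("w18",im);np.savez("pics/w18.npz",im=im,W=W);o=robot.get_obs();print(o["position"],o["q"],2*np.degrees(np.arctan2(o["tool_rot"][1],o["tool_rot"][0])))
hsv=cv2.cvtColor(im,cv2.COLOR_RGB2HSV)
for z0,z1 in((.004,.05),(.046,.058),(.07,.09)):
    m=(W[...,2]>z0)&(W[...,2]<z1)&(abs(W[...,0]-.415)<.05)&(abs(W[...,1]-.17)<.06)&(hsv[...,1]>100)
    if m.any(): print('hanger',z0,m.sum(),rect(W[m]),np.percentile(W[m][:,2],[10,50,90]).round(4))
m=(W[...,2]>.075)&(W[...,2]<.092)&(W[...,0]>.47)&(W[...,0]<.56)&(W[...,1]>.19)
p=W[m]; print('rod',m.sum(),rect(p),p[:,1].min(),p[:,1].max(),p[:,2].max(),np.polyfit(p[:,1],p[:,0],1))
E
```

```text
time: 31.32
position: [0.4253, 0.1307, 0.2803]
tool_rot: [0.696, 0.718, 0.0, 0.001]
ft_force: [0.6, -0.5, 0.5]
grip_width: 0.0414
grip_force: 0.0
time: 31.57
position: [0.425, 0.1304, 0.28]
tool_rot: [0.663, 0.749, -0.0, 0.0]
ft_force: [-0.7, 1.4, 0.0]
grip_width: 0.0434
grip_force: 0.0
[0.42479157 0.13030774 0.27996015] [ 4.55049316e-02  2.29685074e-01  1.81519371e+00 -5.90839948e-04
  1.09672104e+00 -7.64566238e-02] 97.00333676201906
hanger 0.046 611 [413.7 173.8  39.8  25.4 -84.4] [0.0522 0.0532 0.0542]
hanger 0.07 444 [414.  174.   29.8  12.  -83.6] [0.0797 0.0811 0.0821]
rod 1675 [512.4 257.4 135.4   8.6  86.8] 0.1900067026303273 0.32485893160310364 0.09192472729239654 [0.05854277 0.49669846]
```

View pics/w18.png

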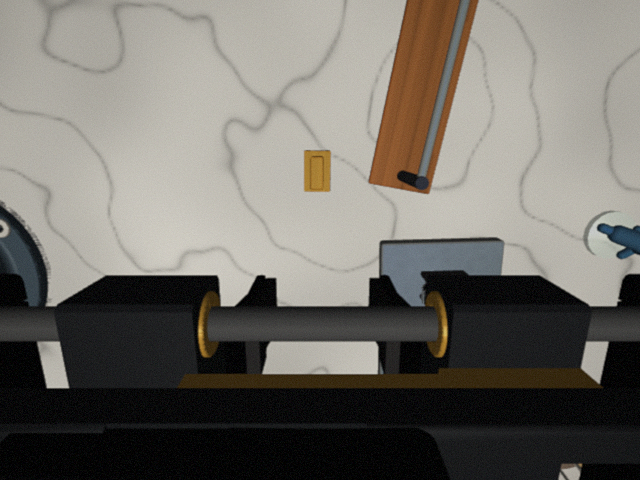

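Wrist view: the hanger is at (317,172), the rail's plain-end post at (420,182), and the rod runs up to (465,0). Hanger centre is (414,174), with its y axis at 96.2°; the rod's yaw is 86.7°.

```bash
python3 -m handwheel '{"hand":[0.5,0.5,0.5,0.5,0.5,0.5,0.5,0.5,0.5,0.5],"translation":[[-4,15,-30],[-8,30,-60],[-11,43.5,-90],[-11,43.5,-125],[-11,43.5,-160],[-11,43.5,-180],[-11,43.5,-195],[-11,43.5,-204],[-11,43.5,-204],[-11,43.5,-204]],"turn":[[0,0,-0.01],[0,0,-0.01],[0,0,-0.01],[0,0,-0.01],[0,0,-0.01],[0,0,-0.01],[0,0,-0.01],[0,0,-0.01],[0,0,-0.01],[0,0,-0.01]]}'; python3 -c "
from h import *;o=robot.get_obs();print(o['position'],o['ft_force'])"
python3 -m handwheel '{"hand":[0.05,0.05,0.05,0.05,0.05,0.05,0.05,0.05,0.05],"translation":[[0,0,0],[0,0,0],[0,0,0],[0,0,0],[0,0,0],[0,0,0],[0,0,0],[0,0,0],[0,0,2]],"turn":[[0,0,0],[0,0,0],[0,0,0],[0,0,0],[0,0,0],[0,0,0],[0,0,0],[0,0,0],[0,0,0]]}' 30
```

```text
time: 32.45
position: [0.4133, 0.1737, 0.0758]
tool_rot: [0.666, 0.746, -0.001, -0.0]
ft_force: [0.6, 0.2, -0.4]
grip_width: 0.044
grip_force: 0.0
[0.41334902 0.17372552 0.07577478] [ 0.59658435  0.17942002 -0.35274891]
time: 33.2
position: [0.4127, 0.1737, 0.0777]
tool_rot: [0.665, 0.746, -0.001, -0.0]
ft_force: [-0.5, -0.5, -0.8]
grip_width: 0.0117
grip_force: 29.9
```

```bash
python3 -m handwheel '{"hand":[0.05,0.05,0.05,0.05,0.05,0.05,0.05,0.05,0.05,0.05,0.05,0.05],"translation":[[0,0,30],[0,0,65],[0,0,100],[10,20,125],[30,40,130],[50,60,130],[70,80,130],[85,100,130],[97,118,130],[102,126,130],[102,126,130],[102,126,130]],"turn":[[0,0,0],[0,0,0],[0,0,0],[0,0,-0.1],[0,0,-0.17],[0,0,-0.17],[0,0,-0.17],[0,0,-0.17],[0,0,-0.17],[0,0,-0.17],[0,0,-0.17],[0,0,-0.17]]}'
python3 - <<'E'
from h import *
im,d,W=cloud("wrist");save("w19",im);np.savez("pics/w19.npz",im=im,W=W);o=robot.get_obs();print(o["position"],2*np.degrees(np.arctan2(o["tool_rot"][1],o["tool_rot"][0])),o["grip_width"])
m=(W[...,2]>.07)&(W[...,2]<.1)&(W[...,0]>.48)&(W[...,0]<.56)&(W[...,1]>.28)
p=W[m]; g=im.astype(int).max(-1)[m]
print('rod',m.sum(),rect(p),p[:,1].min(),p[:,1].max(),np.polyfit(p[:,1],p[:,0],1))
for y in np.arange(.3,.47,.004):
    s=abs(p[:,1]-y)<.002
    if s.sum()>3: print(round(y,3),s.sum(),g[s].mean().round(),np.ptp(p[s][:,0]).round(4),p[s][:,2].max().round(4),end=' | ')
hsv=cv2.cvtColor(im,cv2.COLOR_RGB2HSV)
m=(W[...,2]>.004)&(W[...,2]<.013)&(hsv[...,1]<60)&(hsv[...,2]>110)&(W[...,0]>.497)&(W[...,0]<.535)&(W[...,1]>.34)&(W[...,1]<.43)
print('line',m.sum(),rect(W[m]) if m.any() else 0)
# held hanger
for c,a,p in blobs(im,W,(15,110,60),(30,255,255),.1,.22,60): print('brass',c.round(),a,rect(p),np.percentile(p[:,2],[2,50,98]).round(4))
E
```

```text
time: 34.2
position: [0.5136, 0.2991, 0.207]
tool_rot: [0.726, 0.688, -0.002, -0.001]
ft_force: [-0.5, -1.0, -2.2]
grip_width: 0.0119
grip_force: 29.9
[0.51329245 0.29867746 0.20709096] 86.84517187114953 0.01145721976444964
rod 3038 [520.2 373.1 160.1  11.8  87.4] 0.29338015633978826 0.453016559539612 [0.06033177 0.49668103]
0.3 59 121.0 0.0075 0.0904 | 0.304 56 119.0 0.0075 0.0902 | 0.308 63 120.0 0.0075 0.0908 | 0.312 56 119.0 0.0075 0.0903 | 0.316 62 121.0 0.0075 0.0905 | 0.32 57 120.0 0.0074 0.0902 | 0.324 60 119.0 0.0073 0.0903 | 0.328 63 120.0 0.0074 0.0904 | 0.332 68 120.0 0.008 0.0904 | 0.336 66 119.0 0.008 0.0899 | 0.34 66 119.0 0.008 0.0904 | 0.344 70 119.0 0.008 0.0902 | 0.348 71 119.0 0.008 0.0905 | 0.352 71 120.0 0.0079 0.0909 | 0.356 70 119.0 0.0079 0.0905 | 0.36 69 119.0 0.0079 0.0906 | 0.364 72 119.0 0.0078 0.0906 | 0.368 72 120.0 0.0078 0.0905 | 0.372 67 121.0 0.0071 0.0903 | 0.376 67 120.0 0.007 0.0901 | 0.38 78 57.0 0.009 0.0915 | 0.384 85 39.0 0.0089 0.092 | 0.388 69 121.0 0.0069 0.0906 | 0.392 70 119.0 0.0069 0.0908 | 0.396 70 119.0 0.0069 0.0908 | 0.4 76 118.0 0.0076 0.0905 | 0.404 78 117.0 0.0075 0.0911 | 0.408 79 117.0 0.0075 0.0907 | 0.412 79 117.0 0.0074 0.0906 | 0.416 79 116.0 0.0074 0.0906 | 0.42 79 116.0 0.0074 0.0899 | 0.424 81 115.0 0.0074 0.0909 | 0.428 84 113.0 0.0073 0.0913 | 0.432 82 112.0 0.0073 0.0903 | 0.436 84 112.0 0.0072 0.0904 | 0.44 100 92.0 0.0072 0.0948 | 0.444 187 51.0 0.0115 0.0953 | 0.448 142 61.0 0.0118 0.0951 | 0.452 67 65.0 0.0092 0.0955 | line 231 [516.  382.4  37.3   6.8  -3.7]
brass [323. 269.] 2664 [514.  312.   25.9  15.1  -2.8] [0.1409 0.1846 0.2128]
brass [322. 345.] 245 [512.5 287.4  11.5   5.   -1.3] [0.2108 0.2121 0.2132]
```

View pics/w19.png

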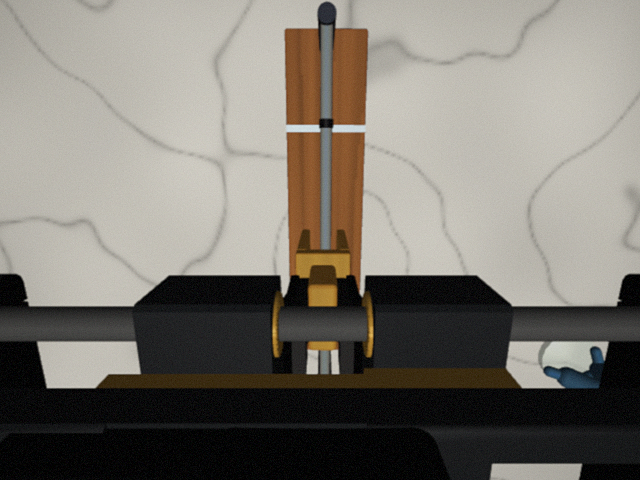

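Wrist view: the collar is at (326,124) on the white line, the far post at (326,12), and the held hanger at (322,262) is in line with the rod. The mark is at (519.7, 382.5). I'll move to the hanging spot near the plain end.

```bash
python3 -m handwheel '{"hand":[0.05,0.05,0.05,0.05,0.05,0.05],"translation":[[-1.5,-35,0],[-3,-65,0],[-3,-71,0],[-3,-71,-10],[-3,-71,-20],[-3,-71,-20]],"turn":[[0,0,0],[0,0,0],[0,0,0],[0,0,0],[0,0,0],[0,0,0]]}'; python3 -c "
from h import *;o=robot.get_obs();p=o['position'];print(p,o['ft_force'],'dx wanted',(.4967+.0595*p[1]-p[0])*1000)"
```

```text
time: 34.75
position: [0.5101, 0.2286, 0.1855]
tool_rot: [0.727, 0.687, -0.002, -0.002]
ft_force: [-0.3, -0.5, -1.3]
grip_width: 0.0112
grip_force: 29.9
[0.51008965 0.22857853 0.18550107] [-0.31270868 -0.49279739 -1.27460998] dx wanted 0.2107707385281543
```

```bash
python3 -m handwheel '{"hand":[0.05,0.05,0.05,0.05,0.05,0.05,0.05],"translation":[[0.2,0,-15],[0.2,0,-30],[0.2,0,-45],[0.2,0,-55],[0.2,0,-60],[0.2,0,-63],[0.2,0,-63]],"turn":[[0,0,0],[0,0,0],[0,0,0],[0,0,0],[0,0,0],[0,0,0],[0,0,0]]}'; python3 -c "
from h import *;o=robot.get_obs();p=o['position'];print(p,o['ft_force'],'dx wanted',(.4967+.0595*p[1]-p[0])*1000)"
```

```text
time: 35.33
position: [0.5119, 0.2291, 0.1243]
tool_rot: [0.726, 0.687, -0.001, -0.0]
ft_force: [0.1, -0.2, -2.1]
grip_width: 0.0119
grip_force: 29.9
[0.51186838 0.22905957 0.12426143] [ 0.10528761 -0.22615148 -2.05733763] dx wanted -1.5393351900910845
```

```bash
python3 -m handwheel '{"hand":[0.05,0.05,0.05,0.05,0.05],"translation":[[-1,0,-2],[-1,0,-3.5],[-1,0,-4.5],[-1,0,-4.5],[-1,0,-4.5]],"turn":[[0,0,0],[0,0,0],[0,0,0],[0,0,0],[0,0,0]]}'; python3 -c "
from h import *;o=robot.get_obs();p=o['position'];print(p,o['ft_force'],'dx wanted',(.4967+.0595*p[1]-p[0])*1000)"
```

```text
time: 35.75
position: [0.5113, 0.2287, 0.1206]
tool_rot: [0.726, 0.687, -0.0, -0.0]
ft_force: [-0.9, 0.4, -1.5]
grip_width: 0.012
grip_force: 29.9
[0.51128193 0.2287093  0.1206215 ] [-0.91202866  0.38073332 -1.49262618] dx wanted -0.9737286146882518
```

```bash
python3 -m handwheel '{"hand":[0.05,0.05,0.05,0.05],"translation":[[-0.5,0,-1],[-0.5,0,-2],[-0.5,0,-2],[-0.5,0,-2]],"turn":[[0,0,0],[0,0,0],[0,0,0],[0,0,0]]}'; python3 -c "
from h import *;o=robot.get_obs();p=o['position'];print(p,o['ft_force'],'dx wanted',(.4967+.0595*p[1]-p[0])*1000)"
```

```text
time: 36.08
position: [0.5112, 0.2288, 0.12]
tool_rot: [0.726, 0.687, 0.0, 0.0]
ft_force: [-1.4, -1.3, 7.7]
grip_width: 0.0116
grip_force: 29.9
[0.51122176 0.22877607 0.11998203] [-1.3511653  -1.29343178  7.69379435] dx wanted -0.9095823658441526
```

```bash
python3 -m handwheel '{"hand":[0.05,0.05,0.05,0.05,0.05,0.05,0.05,0.05,0.05,0.05,0.05,0.05],"translation":[[0,10,0.7],[0.6,20,0.8],[1.2,30,0.8],[1.8,40,0.8],[2.4,50,0.8],[3,60,0.8],[3.6,70,0.8],[4.2,80,0.8],[4.8,90,0.8],[5.4,100,0.8],[6.2,115,0.8],[6.2,115,0.8]],"turn":[[0,0,0],[0,0,0],[0,0,0],[0,0,0],[0,0,0],[0,0,0],[0,0,0],[0,0,0],[0,0,0],[0,0,0],[0,0,0],[0,0,0]]}'; python3 -c "
from h import *;o=robot.get_obs();p=o['position'];print(p,o['ft_force'],'dx wanted',(.4967+.0595*p[1]-p[0])*1000)"
```

```text
time: 37.08
position: [0.5175, 0.3468, 0.12]
tool_rot: [0.726, 0.688, 0.001, -0.0]
ft_force: [-0.7, 3.5, 6.0]
grip_width: 0.0114
grip_force: 29.9
[0.51752647 0.34682082 0.11997445] [-0.70026133  3.54686003  6.04608762] dx wanted -0.19062991999774237
```

```bash
python3 -m handwheel '{"hand":[0.05,0.05,0.05,0.05],"translation":[[0.3,6,0.4],[0.7,12,0.4],[1,18,0.4],[1,18,0.4]],"turn":[[0,0,0],[0,0,0],[0,0,0],[0,0,0]]}'; python3 -c "
from h import *;o=robot.get_obs();p=o['position'];print(p,o['ft_force'],'dx wanted',(.4967+.0595*p[1]-p[0])*1000)"
```

```text
time: 37.42
position: [0.5179, 0.3623, 0.12]
tool_rot: [0.726, 0.688, -0.0, 0.0]
ft_force: [-1.5, -1.7, 5.2]
grip_width: 0.0119
grip_force: 29.9
[0.5179037  0.36227945 0.11999944] [-1.45843882 -1.74958195  5.18229925] dx wanted 0.3519236642143264
```

```bash
python3 -m handwheel '{"hand":[0.05,0.05,0.05,0.05,0.05],"translation":[[0.4,6,0],[0.8,12,0],[1.2,18,0],[1.2,18.5,0],[1.2,18.5,0]],"turn":[[0,0,0],[0,0,0],[0,0,0],[0,0,0],[0,0,0]]}'; python3 -c "
from h import *;o=robot.get_obs();p=o['position'];print(p,o['ft_force'],'dx wanted',(.4967+.0595*p[1]-p[0])*1000)"
```

```text
time: 37.83
position: [0.5191, 0.3803, 0.12]
tool_rot: [0.726, 0.688, -0.001, 0.0]
ft_force: [-1.0, -1.9, 5.2]
grip_width: 0.0118
grip_force: 29.9
[0.51908726 0.38030389 0.11997191] [-1.01135554 -1.92643575  5.22121561] dx wanted 0.24081700046640897
```

```bash
python3 -m handwheel '{"hand":[0.05,0.05,0.05],"translation":[[0.1,1.5,0],[0.1,2,0],[0.1,2,0]],"turn":[[0,0,0],[0,0,0],[0,0,0]]}'
python3 - <<'E'
from h import *
im,d,W=cloud("wrist");save("w20",im);o=robot.get_obs();print(o["position"],o["ft_force"])
hsv=cv2.cvtColor(im,cv2.COLOR_RGB2HSV)
m=cv2.inRange(hsv,(15,110,60),(30,255,255))>0
for a,b in((.092,.102),(.12,.132)):
    s=m&(W[...,2]>a)&(W[...,2]<b)
    t=np.array([np.cos(np.radians(86.6)),np.sin(np.radians(86.6))])
    q=(W[s][:,:2]*1000-[519.7,382.5]); print(a,s.sum(),np.percentile(q@t,[0.5,99.5]),np.percentile(q@[t[1],-t[0]],[1,99]))
m=(W[...,2]>.004)&(W[...,2]<.013)&(hsv[...,1]<60)&(hsv[...,2]>110)&(abs(W[...,0]-.516)<.033)&(W[...,1]>.36)&(W[...,1]<.41)
print('line',m.sum(),rect(W[m]) if m.any() else 0)
E
```

```text
time: 38.08
position: [0.5191, 0.3814, 0.12]
tool_rot: [0.726, 0.688, -0.001, 0.001]
ft_force: [0.3, -4.0, 6.7]
grip_width: 0.0119
grip_force: 29.9
[0.51914593 0.38137653 0.12001148] [ 0.29904977 -3.68322145  6.36641415]
0.092 1160 [ 6.79495587 19.07987063] [-13.48247319  11.71160502]
0.12 967 [-15.27118209  14.204161  ] [-6.79560975  4.95301052]
line 464 [516.4 376.3  63.9  24.3  -3. ]
```

```bash
python3 -m handwheel '{"hand":[0.05,0.05,0.35,0.35,0.35,0.35,0.35,0.35,0.35,0.35,0.35,0.35],"translation":[[0.1,1,0.5],[0.1,1,1],[0.1,1,1],[0.1,1,1],[0.1,1,1],[0.1,1,1],[0.1,1,10],[0.1,1,35],[0.1,1,70],[0,-20,100],[0,-50,125],[0,-50,125]],"turn":[[0,0,0],[0,0,0],[0,0,0],[0,0,0],[0,0,0],[0,0,0],[0,0,0],[0,0,0],[0,0,0],[0,0,0],[0,0,0],[0,0,0]]}'
python3 - <<'E'
from h import *
im,d,W=cloud("wrist");save("w21",im);o=robot.get_obs();print(o["position"],o["ft_force"],o["grip_width"])
hsv=cv2.cvtColor(im,cv2.COLOR_RGB2HSV)
m=cv2.inRange(hsv,(15,110,60),(30,255,255))>0
t=np.array([np.cos(np.radians(86.6)),np.sin(np.radians(86.6))])
for a,b in((.092,.102),(.12,.132)):
    s=m&(W[...,2]>a)&(W[...,2]<b); q=(W[s][:,:2]*1000-[519.7,382.5]); print(a,s.sum(),np.percentile(q@t,[0.5,99.5]),np.percentile(q@[t[1],-t[0]],[1,99]),np.median(W[s][:,2]))
im,d,W=cloud("side");save("s21",im);np.savez("pics/s21.npz",im=im,W=W)
E
```

```text
time: 39.13
position: [0.5219, 0.3299, 0.2511]
tool_rot: [0.727, 0.687, 0.004, 0.003]
ft_force: [0.0, -0.2, 1.1]
grip_width: 0.0303
grip_force: 0.0
[0.52098357 0.33123634 0.24872049] [ 0.65054644  1.2558407  -0.23541647] 0.030169033464115643
0.092 865 [-18.78670802  20.89832048] [-14.63844589  10.87333913] 0.09753492773194894
0.12 701 [-13.27604314  15.65947094] [-10.86271148   0.82095928] 0.12458535832170997
```

View pics/w21.png

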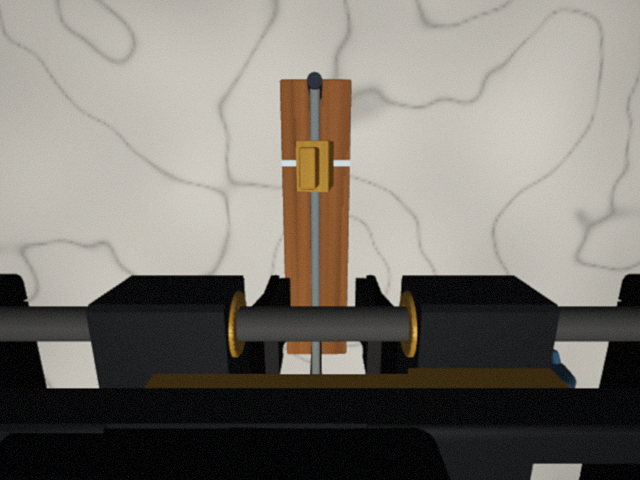

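View pics/s21.png

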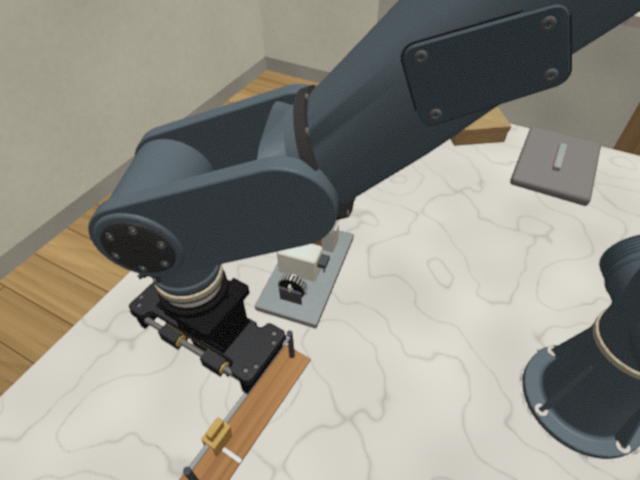

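Both views: the hanger is on the rod over the white line, at wrist pixel (314,166) and side pixel (217,435), about 1 mm from the mark and leaning slightly. The arm is clear. I'll check that it is at rest.

```bash
for i in 1 2; do python3 -m handwheel '{"hand":[0.35,0.35,0.35,0.35,0.35,0.35],"translation":[[0,0,0],[0,0,0],[0,0,0],[0,0,0],[0,0,0],[0,0,0]],"turn":[[0,0,0],[0,0,0],[0,0,0],[0,0,0],[0,0,0],[0,0,0]]}' >/dev/null
python3 - <<'E'
from h import *
im,d,W=cloud("wrist");hsv=cv2.cvtColor(im,cv2.COLOR_RGB2HSV)
m=cv2.inRange(hsv,(15,110,60),(30,255,255))>0
t=np.array([np.cos(np.radians(86.6)),np.sin(np.radians(86.6))])
for a,b in((.092,.102),(.12,.132)):
    s=m&(W[...,2]>a)&(W[...,2]<b); q=(W[s][:,:2]*1000-[519.7,382.5]); print(a,s.sum(),np.percentile(q@t,[0.5,99.5]),np.percentile(q@[t[1],-t[0]],[1,99]))
E
done
```

```text
0.092 900 [-18.93408254  20.63145098] [-14.68845085  11.21623752]
0.12 749 [-13.29648983  15.74844381] [-10.92780737   1.07485952]
0.092 901 [-18.54909681  20.40123329] [-14.77465015  11.4972992 ]
0.12 722 [-13.62794933  15.51468299] [-10.5534857    0.81792184]
```

At rest and hung; handing in.

```bash
python3 -c "
from rig import hand_in;print(hand_in())"
```

```text
the job is handed in; nothing more can be done
None
```

I handed the job in at about 40 s of the 200 s: blocks 66, 54, 48 and 42 are stacked longest-first in the magazine (block60 was absent), the wheel is about 2° past click 6, and the hanger hangs about 1 mm from the mark, at rest and leaning slightly. I viewed one crop larger than the 800 x 600 limit.

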